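# Complete the vial tray of the desiccator cabinet

## Robot

A 6-joint arm with a two-finger parallel gripper is mounted at the origin on a cart in front of the work surface, level with it; the furniture and walls round the work are solid. World frame = base frame: x ahead of the robot, y to its left, z up, the work surface at z = 0. Lengths are in m, angles in rad, forces in N, time in s.
With the tool pointing down it reaches from about 0.35 to 0.775 m from the base axis. Payload 5.5 kg.
Tool frame: the origin (TCP) lies between the finger pads; the fingertips stand 11 mm ahead of it and the grasp point (between the pads) lies 8 mm behind it (tips_ahead is the distance from the TCP to the fingertips, in m); z points along the fingers, y is the line along which they close (so a half turn about z gives the same grasp; the last joint's range is limited). The gripper opens to 85 mm and grips with 20 to 120 N. Pads are 22 mm wide; open, the fingers measure 114 mm over their backs; the gripper's body (76 mm by 85 mm) begins 54 mm behind the grasp point. The pads swing forward as they close: fully open they stand 13 mm farther back than shut.
Start: joints at [-1.322, 0.313, 0.046, 1.304, 0, 1.431], TCP at [0.218, -0.532, 0.215] pointing down, gripper open.
Joint ranges: [-2.76, 2.76], [-0.86, 1.69], [-1.03, 1.26], [-2.2, 2.34], [-1.47, 1.5], [-3.14, 3.14]. Speed limits (rad/s): [2.57, 2.57, 3.14, 3.14, 3.14, 3.14].

## Interface

Orientations are given as a unit quaternion [w, x, y, z].
In Python, from workcell import * gives the robot as it stands. The module is installed in compiled form; this text tells all that it offers.
- The arm moves only by the tool jog_arm, never from a script. Its argument "moves" is a list of rows, each an object with "fingers": the closure, from 0 (fully open) to 1 (shut); "slide": the shift along the tool's x, y, z in mm, a list of three; "angular": the turn, a rotation vector about the tool's x, y, z in degrees, a list of three. A call has 1 to 10 rows; each row is the pose to reach, as a shift and turn from the pose commanded when the call began, along the tool's axes at that moment; what a row does not reach only later rows make up. A row lasts 1/12 s, in which the tool goes at most 41.7 mm and 7.16 degrees, less where a joint would pass 70% of its speed; a pose out of reach is approached as far as the arm can. A call with a gripper value outside its range is refused whole. The fingers move at their own pace and stop on an object; "squeeze" is the grip in N (left out, the last holds). Time passes only in rows, so rows that repeat a pose let the fingers close. It gives the time, the measured TCP pose, the force, the opening and the grip force at its end, in the units of the state.
- get_state(): the state, without advancing time (a new reading comes with each control period).
- read_camera(name): name is "scene" or "top"; returns a dict with "color" (420x560x3 uint8, red, green, blue), "fovy" (degrees; the focal length in pixels is half the picture's height over the tangent of half this angle, whatever the lens; pixels are square), "cx", "cy" (the principal point, pixels), "world_from_camera" (4x4, takes a point from camera to world coordinates). Camera axes: x right, y down, z forward; pixel columns grow to the right and rows downward; lengths in m; the calibration is good to about 2 mm. A picture is of the moment at which its call begins. There is no depth.
- hand_in(): hands the job in; it is judged then, once.
Trained networks look in a picture, given as the dict that the camera call returned (one of the last four; its "shot" number tells which), for a name from the list of things; names that differ only in an ending like _2 or _b are one class to them, and where a whole thing is asked for, a point or a joint stands for the part that bears it (a point fixed in the world has none). Each returns a list of dicts, best first, with "p" (0 to 1); they miss things now and then, are a little off and sometimes report something else, mostly with a low value. They report only what shows in the picture. A call takes as long as a camera call. They do not tell look-alikes from the thing itself.
- look_for(target, picture): "point" ([column, row] in pixels, amid what is visible of it).
- tip_of(target, picture): "point" ([column, row] in pixels: a listed point, or the origin of a listed thing).
The state is a dict: "clock": time; "joint_pos": joint angles; "qvel": joint speeds; "tau": joint torques, N m; "tcp_pos": TCP position; "orientation": TCP orientation; "wrist_force": force on the tool from outside, world axes, zero at the start; "ft_torque": the same for the moment, N m; "finger_gap": finger opening in m; "grip_force": force on a finger pad.
Only numpy, scipy, OpenCV 4.12 (cv2) and the standard library are available. Lean on these libraries where they do the work, as an engineer would, in place of code of your own. Each camera call takes 0.05 s, during which the arm holds its last target. There are 200 camera calls.

## Task

The vial tray in the white desiccator cabinet is two samples short: hook the orange-handled tray hook into the slot in the tray's front, pull the tray out to its stop with it, and lay the hook back down on the desk. Then stand the green-capped and the blue-capped vial in the two empty front cells, one in each, and push the tray fully home. Do not drop or tip any vial, and leave the other things where they are.

Things in the scene. Friction and masses are not known exactly. Their poses are not given: they have to be found in the camera images.
- sample_tray (a joint): how far the vial tray is pulled out of the cabinet, m: 0 closed, 0.115 at its outer stop. It slides level toward the cabinet's front with about 1.2 N friction and stays where it is left; there is no latch
- tray_slot (a point): centre of the slot on the outer face of the tray's grey front plate, 48 mm above the desk; moves with the tray. x level into the cabinet (the tray slides out along -x), y left along the front, z up. Slot 40 mm wide (y), 18 high, too low for fingers. Plate 176 mm wide, 6 thick, edges 14 and 87 mm above the desk; behind it an empty bay (x 6 to 32 mm), 133 mm wide
- cell_left (a point): centre of the floor of the empty front-row cell at the left of the tray (51 mm behind the slot point, 46 mm left of it), 19 mm above the desk; axes as tray_slot, moves with the tray. White crate, two rows of three cells, 46 mm apart in y, 34 in x; walls 16 mm high above the floor, 3 to 5 thick; cells 31 mm (x) by 41 mm (y) inside. The middle front cell and the rear cells are taken
- cell_right (a point): the same for the empty front-row cell at the right (46 mm to the right of the slot point)
- cabinet: white desiccator cabinet, fixed, 165 mm deep (x), 190 wide (y), 94 high (a flat dial at the rear of its roof stands to 101 mm), clear roof, the tray in its front; origin at the centre of its underside, x from front to back. Shut, the tray's front plate stands 3 mm proud of the cabinet's face, fully out 118 mm
- hook_grip (a point): middle of the tray hook's orange handle. The hook lies flat: handle 90 mm long (x), 20 wide (y), 18 high, this point on its axis, 9 mm above the desk. x along the shank, z up as it lies. A 6 mm steel rod runs on along +x to 115 mm from this point and turns off 90 degrees to the left (+y), level, as the foot. 56 to 112 g
- hook_tip (a point): centre of the rod at the end of the hook's foot: 115 mm along x and 17 mm along y from hook_grip, same height; the rod's round end reaches 3 mm farther. Axes as hook_grip
- green_vial: glass sample vial with a green screw cap, 21 mm diameter, 48 mm tall, 18 g; origin at the centre of its underside, z up its axis. Standing on the desk at the left
- blue_vial: glass sample vial with a blue screw cap, 21 mm diameter, 48 mm tall, 18 g; origin at the centre of its underside, z up its axis. Standing on the desk at the left
- white_vial: glass sample vial with a white screw cap, 21 mm diameter, 48 mm tall, 18 g; origin at the centre of its underside, z up its axis. A bystander among the other two, to be left alone
- tray_vial_1: glass sample vial with a black screw cap, 21 mm diameter, 48 mm tall, 18 g; origin at the centre of its underside, z up its axis. Already in the tray, front row, middle cell; it stays there
- tray_vial_2: glass sample vial with a black screw cap, 21 mm diameter, 48 mm tall, 18 g; origin at the centre of its underside, z up its axis. Already in the tray, rear row, left cell; it stays there
- tray_vial_3: glass sample vial with a black screw cap, 21 mm diameter, 48 mm tall, 18 g; origin at the centre of its underside, z up its axis. Already in the tray, rear row, middle cell; it stays there
- tray_vial_4: glass sample vial with a black screw cap, 21 mm diameter, 48 mm tall, 18 g; origin at the centre of its underside, z up its axis. Already in the tray, rear row, right cell; it stays there
- white_tin: round white tin, 43 mm diameter, 22 mm high, a bystander; origin at the centre of its underside
- amber_dropper: amber dropper bottle, 30 mm diameter, 101 mm tall, a bystander; origin at the centre of its underside
- pan_press: green hand press, fixed to the desk between the vials and the cabinet, 134 mm (x) by 96 mm (y), its lever 304 mm high, an obstacle to pass in front of or over; origin at the centre of its underside
Not all that is in view belongs to the job. Several things look just like the green_vial: the one meant starts farthest from the robot's base.

How it is judged:
On the way, in this order (a step that is already met when the one before it is completed fails the run):
1. the tray has been pulled out (at least 95 mm) with the held hook, its foot in the slot (value of joint sample_tray above 0.095 m and contact force between the fingers and tray_hook above 0.5 N and distance between hook_tip and tray_slot below 0.045 m), for 0.1 s.
2. the hook lies on the desk and both vials stand in the two empty cells of the open tray, one in each (value of joint sample_tray above 0.06 m and height (world z) of hook_grip below 0.022 m and ((z of green_vial in the frame of cell_left between -0.004 and 0.0045 m and x of green_vial in the frame of cell_left between -0.01 and 0.01 m and y of green_vial in the frame of cell_left between -0.0145 and 0.0145 m) or (z of green_vial in the frame of cell_right between -0.004 and 0.0045 m and x of green_vial in the frame of cell_right between -0.01 and 0.01 m and y of green_vial in the frame of cell_right between -0.0145 and 0.0145 m)) and angle between each of green_vial, blue_vial's own z axis and vertical below 0.15 rad and ((z of blue_vial in the frame of cell_left between -0.004 and 0.0045 m and x of blue_vial in the frame of cell_left between -0.01 and 0.01 m and y of blue_vial in the frame of cell_left between -0.0145 and 0.0145 m) or (z of blue_vial in the frame of cell_right between -0.004 and 0.0045 m and x of blue_vial in the frame of cell_right between -0.01 and 0.01 m and y of blue_vial in the frame of cell_right between -0.0145 and 0.0145 m))), for 0.2 s.
At the end, for the whole second after the job is handed in: Tray shut within 4 mm; green- and blue-capped vials upright (0.15 rad) on the floors of the two front cells that were empty, one in each; the black-capped vials still in their cells and all other vials upright (0.2 rad); the hook lies on the desk (handle axis under 22 mm up); all at rest (value of joint sample_tray below 0.004 m and ((z of green_vial in the frame of cell_left between -0.004 and 0.0045 m and x of green_vial in the frame of cell_left between -0.01 and 0.01 m and y of green_vial in the frame of cell_left between -0.0145 and 0.0145 m) or (z of green_vial in the frame of cell_right between -0.004 and 0.0045 m and x of green_vial in the frame of cell_right between -0.01 and 0.01 m and y of green_vial in the frame of cell_right between -0.0145 and 0.0145 m)) and angle between each of green_vial, blue_vial's own z axis and vertical below 0.15 rad and ((z of blue_vial in the frame of cell_left between -0.004 and 0.0045 m and x of blue_vial in the frame of cell_left between -0.01 and 0.01 m and y of blue_vial in the frame of cell_left between -0.0145 and 0.0145 m) or (z of blue_vial in the frame of cell_right between -0.004 and 0.0045 m and x of blue_vial in the frame of cell_right between -0.01 and 0.01 m and y of blue_vial in the frame of cell_right between -0.0145 and 0.0145 m)) and height (world z) of hook_grip below 0.022 m and angle between each of tray_vial_1, tray_vial_2, tray_vial_3, tray_vial_4, white_vial's own z axis and vertical below 0.2 rad and z of tray_vial_1 in the frame of cell_left between -0.006 and 0.006 m and z of tray_vial_2 in the frame of cell_left between -0.006 and 0.006 m and z of tray_vial_3 in the frame of cell_left between -0.006 and 0.006 m and z of tray_vial_4 in the frame of cell_left between -0.006 and 0.006 m and linear speed of each of green_vial, blue_vial, tray_hook below 0.03 m/s); the robot touches nothing.
It fails at once if the green- or blue-capped vial is dropped (moves faster than 0.55 m/s out of the fingers, a fall of about 15 mm) ((contact force between the fingers and green_vial below 0.05 N and linear speed of green_vial above 0.55 m/s) or (contact force between the fingers and blue_vial below 0.05 N and linear speed of blue_vial above 0.55 m/s)).
It fails at once if any vial is tipped over (the two handled ones past 0.9 rad, the others past 0.5) (angle between any of green_vial, blue_vial's own z axis and vertical above 0.9 rad or angle between any of white_vial, tray_vial_1, tray_vial_2, tray_vial_3, tray_vial_4's own z axis and vertical above 0.5 rad).
It fails at once if the white-capped vial, the white tin or the dropper bottle is moved more than 30 mm (distance of any of white_vial, white_tin, amber_dropper from where it was at the start of the episode above 0.03 m).
It also fails if it takes over 72 s, if anything falls off the work surface, if the arm or the gripper's body presses on something with over 40 N, if the wrist force passes 120 N, or if a joint passes its speed limit or range.

## Working session

There is one attempt and no reset: what is moved stays moved. The work goes in short steps, Python scripts to look and compute and a tool call to move; the robot and the scene stay as the last step left them, time stands still between calls to the robot, and variables do not carry over. Pictures are saved under pics/ and viewed, at most 10 in all, crops included, and the job is handed in when it is done.

Besides the shell and the picture viewer there is one more tool, called after "Emit:" as name(argument=value, ...), one argument or row to a line, values as JSON. jog_arm: Moves the arm, as the interface text tells. Its arguments: {"type":"object","properties":{"moves":{"type":"array","items":{"type":"object","properties":{"fingers":{"type":"number"},"slide":{"type":"array","items":{"type":"number"}},"angular":{"type":"array","items":{"type":"number"}}}}},"squeeze":{"type":"number"}},"required":["moves"]}

```bash
mkdir -p pics; cat > h.py <<'E'
from workcell import *
import numpy as np, cv2
from scipy.spatial.transform import Rotation as R
def ray(p,px):
    f=p["color"].shape[0]/2/np.tan(np.radians(p["fovy"])/2)
    T=np.array(p["world_from_camera"]);d=np.array([(px[0]-p["cx"])/f,(px[1]-p["cy"])/f,1.])
    return T[:3,3],T[:3,:3]@d
def at(p,px,z):
    o,d=ray(p,px);return o+d*(z-o[2])/d[2]
def proj(p,X):
    f=p["color"].shape[0]/2/np.tan(np.radians(p["fovy"])/2)
    T=np.linalg.inv(np.array(p["world_from_camera"]));c=T[:3,:3]@np.array(X)+T[:3,3]
    return np.array([c[0]/c[2]*f+p["cx"],c[1]/c[2]*f+p["cy"]])
def save(p,n,crop=None,s=1):
    im=p["color"][:,:,::-1]
    if crop: a,b,c,d=crop; im=im[b:d,a:c]
    cv2.imwrite("pics/"+n,cv2.resize(im,None,fx=s,fy=s,interpolation=cv2.INTER_CUBIC))
def tool():
    s=get_state();w,x,y,z=s["orientation"];return np.array(s["tcp_pos"]),R.from_quat([x,y,z,w])
E
cat > a.py <<'E'
from h import *
np.set_printoptions(precision=4,suppress=True)
ps={n:read_camera(n) for n in("scene","top")}
for n,p in ps.items():
    save(p,n+"0.png",s=1.42); print(n,np.array(p["world_from_camera"])[:3,3],p["fovy"])
Z=dict(tray_slot=.048,cell_left=.019,cell_right=.019,cabinet=0,hook_grip=.009,hook_tip=.009,green_vial=0,blue_vial=0,white_vial=0,white_tin=0,amber_dropper=0,pan_press=0)
for k,z in Z.items():
  for n,p in ps.items():
    for r in tip_of(k,p)[:5]:
        if r["p"]>.15: print(k,n,round(r["p"],2),np.round(r["point"]),at(p,r["point"],z)[:2])
s=get_state();t,r=tool();print(s["clock"],t);print(r.as_matrix())
E
python3 a.py
```

```text
scene [-0.0499  0.5976  0.8546] 48.877905062371426
top [0.4087 0.0062 1.3569] 42.68999606290072
tray_slot scene 0.61 [324. 161.] [ 0.6515 -0.2129]
tray_slot top 0.74 [379. 168.] [ 0.6495 -0.2049]
tray_slot top 0.53 [174. 261.] [0.43   0.3014]
cell_left scene 0.73 [300. 169.] [ 0.6984 -0.1619]
cell_left scene 0.43 [218. 219.] [0.6911 0.1386]
cell_right scene 0.95 [315. 157.] [ 0.7079 -0.2379]
cabinet scene 0.7 [303. 166.] [ 0.7166 -0.195 ]
cabinet top 0.92 [376. 143.] [ 0.7242 -0.2075]
hook_grip scene 0.74 [179. 250.] [0.6807 0.2678]
hook_grip scene 0.72 [320. 250.] [0.4446 0.0161]
hook_grip top 0.73 [292. 246.] [0.4642 0.0129]
hook_tip scene 0.75 [290. 222.] [0.5648 0.0023]
hook_tip top 0.78 [296. 209.] [0.5559 0.001 ]
green_vial scene 0.64 [226. 329.] [0.431 0.319]
green_vial scene 0.48 [266. 322.] [0.3851 0.2458]
green_vial scene 0.48 [265. 347.] [0.3422 0.2861]
green_vial top 0.64 [201. 279.] [0.3866 0.244 ]
green_vial top 0.53 [174. 261.] [0.4318 0.3125]
green_vial top 0.44 [182. 293.] [0.3519 0.2912]
blue_vial scene 0.59 [206. 287.] [0.5485 0.2841]
blue_vial top 0.49 [188. 217.] [0.5433 0.2769]
blue_vial top 0.34 [175. 264.] [0.4242 0.3104]
white_vial scene 0.64 [276. 294.] [0.4264 0.1792]
white_vial top 0.55 [223. 262.] [0.4257 0.1879]
white_tin scene 0.68 [290. 221.] [ 0.5744 -0.004 ]
white_tin scene 0.6 [182. 250.] [0.6822 0.2609]
white_tin top 0.78 [196. 160.] [0.6896 0.2579]
amber_dropper scene 0.82 [218. 223.] [0.6957 0.1375]
amber_dropper top 0.59 [244. 154.] [0.7031 0.1313]
1.3 [ 0.218  -0.5321  0.2153]
[[ 0.9253  0.3791  0.    ]
 [ 0.3791 -0.9253 -0.0001]
 [-0.      0.0001 -1.    ]]
```

View pics/scene0.png

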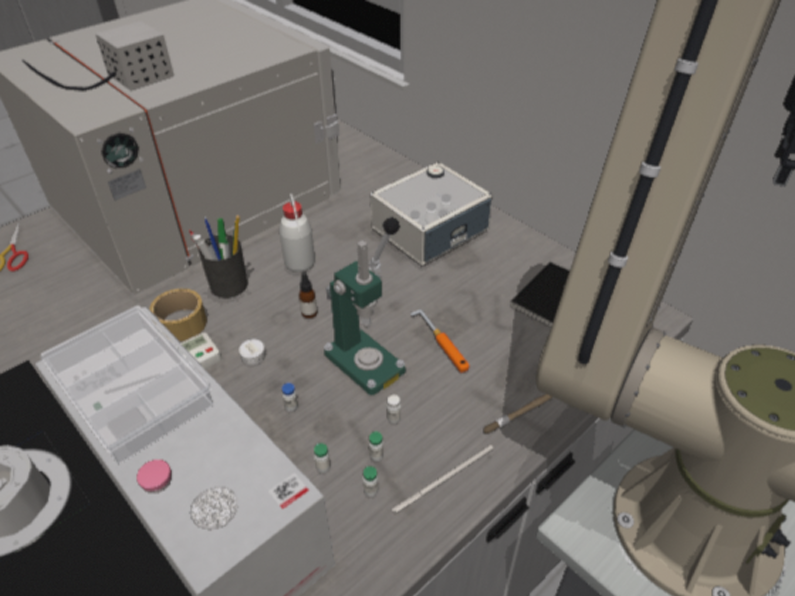

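View pics/top0.png

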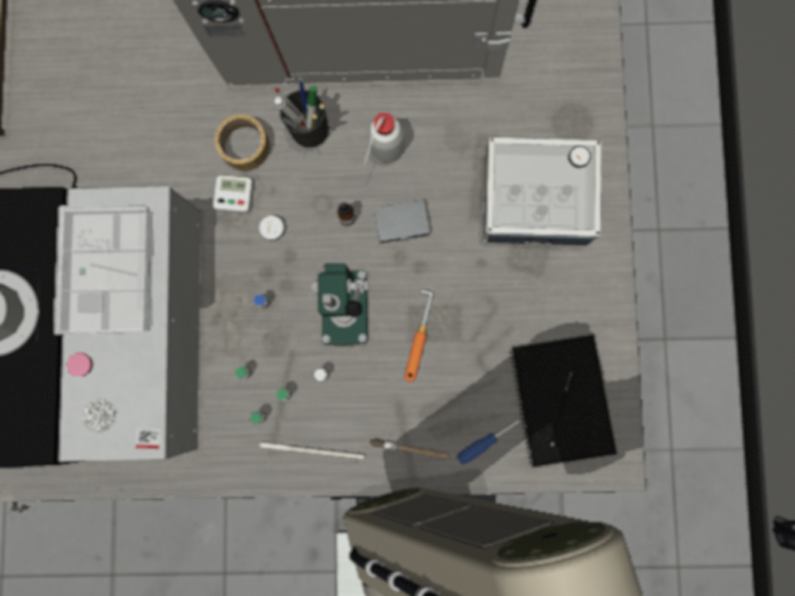

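The top view shows the cabinet at (543,190) and the hook at (420,340) with its foot pointing left. A dark box stands at (565,400), and the press is at (343,305). 

The three green-capped look-alikes in the original top pixels are (174,261), (201,279) and (182,293). Their distances from the base are 0.53, 0.46 and 0.455 m, so (174,261) is the farthest and fits. I'll confirm it in a crop.

```bash
cat > b.py <<'E'
from h import *
from scipy.optimize import least_squares
np.set_printoptions(precision=4,suppress=True)
ps={n:read_camera(n) for n in("scene","top")}
def blob(p,lo,hi,roi,m=4):
    h=cv2.cvtColor(p["color"],cv2.COLOR_RGB2HSV);k=cv2.inRange(h,lo,hi);q=k*0;a,b,c,d=roi;q[b:d,a:c]=k[b:d,a:c]
    n,l,st,ce=cv2.connectedComponentsWithStats(q)
    return [(ce[i],st[i,4],l==i) for i in range(1,n) if st[i,4]>=m]
def tri(u,v):
    (o,d),(o2,d2)=ray(ps["scene"],u),ray(ps["top"],v)
    A=np.stack([d,-d2],1);s=np.linalg.lstsq(A,o2-o,rcond=None)[0];a,b=o+d*s[0],o2+d2*s[1];return (a+b)/2,np.linalg.norm(a-b)
for n,p in ps.items():
    roi=(250,180,350,290)
    for c,a,m in blob(p,(3,140,120),(18,255,255),roi,20):
        ys,xs=np.nonzero(m);P=np.array([at(p,(x,y),.014)[:2] for x,y in zip(xs,ys)])
        mu=P.mean(0);w=np.linalg.svd(P-mu)[2][0];t=(P-mu)@w;print("orange",n,c,a,"mean",mu,"yaw",np.degrees(np.arctan2(w[1],w[0])),"len",np.ptp(t),"mid",mu+w*(t.max()+t.min())/2)
    for nm,lo,hi in(("green",(55,90,40),(85,255,255)),("blue",(105,110,60),(130,255,255))):
        for c,a,m in blob(p,lo,hi,(150,190,285,370),8):
            if a<150: print(nm,n,c,a,at(p,c,.043)[:2])
print("box corners tri",[tri(u,v) for u,v in(((513/1.42,302/1.42),(513/1.42,348/1.42)),((552/1.42,265/1.42),(594/1.42,336/1.42)))])
def cr(p,a,b,w,h,s): return cv2.resize(p["color"][b:b+h,a:a+w,::-1],None,fx=s,fy=s,interpolation=cv2.INTER_CUBIC)
T,S=ps["top"],ps["scene"]
im=np.vstack([np.hstack([cr(T,335,90,100,75,4),cr(S,255,110,100,75,4)]),np.hstack([cr(T,150,200,100,75,4).copy()[:, :],cr(T,270,195,100,75,4)])])
cv2.imwrite("pics/comp.png",im)
E
python3 b.py
```

```text
orange scene [317.9837 247.1429] 245 mean [0.4514 0.0171] yaw 163.03293874701248 len 0.10021281390875796 mid [0.4528 0.0167]
green scene [246.2453 196.8302] 53 [0.6878 0.0465]
green scene [257.2667 240.0667] 15 [0.5492 0.1271]
green scene [251.5556 243.7778] 9 [0.5493 0.1449]
green scene [234.75  248.875] 8 [0.5639 0.1843]
green scene [244.1053 250.8947] 19 [0.5439 0.1723]
green scene [239.5   251.375] 8 [0.5501 0.1811]
green scene [270.5588 258.9706] 34 [0.483  0.1436]
green scene [275.3333 256.9444] 18 [0.48   0.1314]
green scene [246.4615 257.7692] 13 [0.5238 0.1818]
green scene [252.8621 264.4138] 29 [0.4984 0.1839]
green scene [259.6364 263.2727] 11 [0.4904 0.1704]
green scene [264.2586 308.0862] 58 [0.3914 0.2432]
green scene [225.5439 316.4386] 57 [0.4305 0.315 ]
green scene [260.0896 332.9104] 67 [0.3527 0.2883]
blue scene [202.5385 273.3846] 52 [0.5555 0.283 ]
orange top [292.2024 249.7773] 247 mean [0.4539 0.0133] yaw 164.12476123175196 len 0.08930384616232706 mid [0.4534 0.0135]
green top [233.1 191.5] 10 [0.5994 0.1565]
green top [240.0455 193.4545] 22 [0.5942 0.1393]
green top [228.4211 198.2632] 19 [0.5828 0.1682]
green top [233.3333 201.5385] 39 [0.5744 0.1561]
green top [242.875  209.5625] 16 [0.5539 0.1327]
green top [255.1667 211.8333] 12 [0.5477 0.1025]
green top [254.9091 221.7273] 11 [0.5233 0.1034]
green top [229.6667 224.2222] 9 [0.5184 0.1655]
green top [252.7586 230.8621] 29 [0.5009 0.1089]
green top [233.4545 230.5455] 11 [0.5027 0.1563]
green top [245.2632 232.3684] 19 [0.4976 0.1274]
green top [237. 236.] 13 [0.4891 0.1477]
green top [169.1875 261.7188] 32 [0.4295 0.3141]
green top [198.4516 277.4194] 31 [0.3902 0.2424]
green top [179.8824 293.7941] 34 [0.3517 0.2875]
blue top [182.2286 210.5714] 35 [0.5545 0.2827]
box corners tri [(array([ 0.4621, -0.1597,  0.0078]), np.float64(0.001105138181745987)), (array([ 0.4807, -0.3035,  0.0037]), np.float64(0.000834643994402906))]
```

View pics/comp.png

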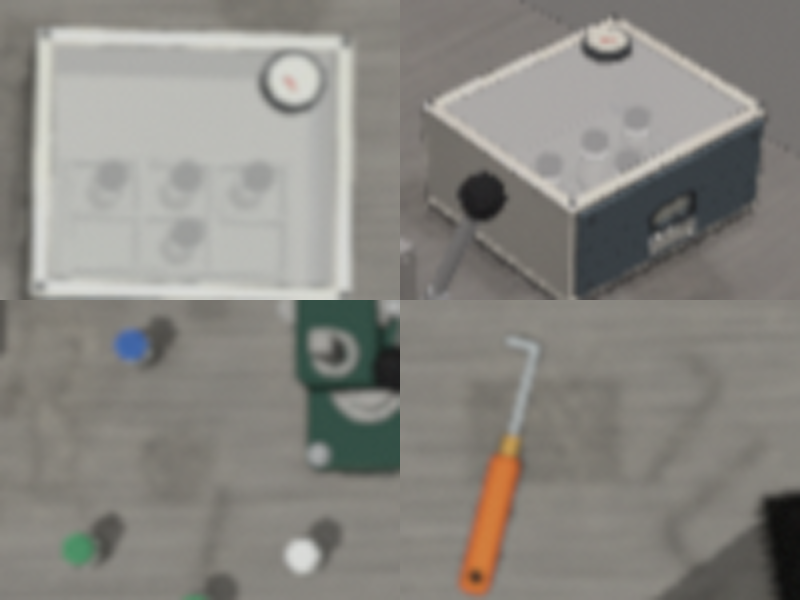

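The lower-left crop confirms the target: a green cap alone at crop (80,548), original top pixel (170,262), below the blue cap at (133,345). The hook's foot points left at (510,342). The dark "box" triangulates to z≈0, so it is a flat mat. Next I'll compute the cabinet pose and the first move.

```bash
cat > c.py <<'E'
from h import *
from scipy.optimize import least_squares
np.set_printoptions(precision=4,suppress=True)
S,T=read_camera("scene"),read_camera("top")
L=[(-.0825,.095),(-.0825,-.095),(.0825,.095),(.0825,-.095)]
obs=[(T,(344,163.3),0),(T,(421.3,163.7),1),(T,(345.3,98),2),(T,(422.5,99.5),3),(S,(298.75,162.5),0),(S,(345.5,137.5),1),(S,(262,136.2),2),(S,(308,115),3)]
P=[(at(p,u,.094)[:2],i) for p,u,i in obs]
for q in P: print(q)
def f(v):
    c,s=np.cos(v[2]),np.sin(v[2]);return np.concatenate([np.array([c*L[i][0]-s*L[i][1],s*L[i][0]+c*L[i][1]])+v[:2]-q for q,i in P])
r=least_squares(f,[.73,-.2,0]);v=r.x;print(v,np.degrees(v[2]),np.round(r.fun*1e3,1))
c,s=np.cos(v[2]),np.sin(v[2]);print("slot",v[:2]+np.array([c,s])*-.0855)
print("slot scene",at(S,(323,162.5),.048))
E
python3 c.py
cat > go.py <<'E'
# usage: go.py x y z yaw_deg : shift (tool axes, mm) and rotvec (deg) to a tool-down pose with tool x at yaw
from h import *
import sys
def rel(x,y,z,yaw):
    t,r=tool();a=np.radians(yaw);X=[np.cos(a),np.sin(a),0];G=R.from_matrix(np.array([X,np.cross([0,0,-1],X),[0,0,-1]]).T)
    return np.round(r.inv().apply(np.array([x,y,z])-t)*1e3,1),np.round((r.inv()*G).as_rotvec(degrees=True),1)
if __name__=="__main__":
    for a in sys.argv[1:]: print(a,*rel(*map(float,a.split(","))))
E
python3 go.py .453,.0145,.12,-15.8 .453,.0145,.001,-15.8
```

```text
(array([ 0.6543, -0.1146]), 0)
(array([ 0.6492, -0.2979]), 1)
(array([ 0.8146, -0.1227]), 2)
(array([ 0.8063, -0.3083]), 3)
(array([ 0.6523, -0.1115]), 0)
(array([ 0.6446, -0.2928]), 1)
(array([ 0.8144, -0.1212]), 2)
(array([ 0.8042, -0.3001]), 3)
[ 0.73   -0.2086 -0.0482] -2.7620946472647763 [-2.1  4.8 -6.2 -1.7  2.4  5.   1.5  0.8 -0.1  1.8 -1.6 -6.7  2.6  3.5
  3.6 -7.4]
slot [ 0.6446 -0.2045]
slot scene [ 0.6473 -0.2051  0.048 ]
.453,.0145,.12,-15.8 [ 424.7 -416.8   95.3] [ 0.  -0.  38.1]
.453,.0145,.001,-15.8 [ 424.7 -416.8  214.3] [ 0.  -0.  38.1]
```

Emit:
jog_arm(
  moves=[
    {"fingers": 0.3, "slide": [200, -196, 45], "angular": [0, 0, 18]},
    {"fingers": 0.3, "slide": [200, -196, 45], "angular": [0, 0, 18]},
    {"fingers": 0.3, "slide": [200, -196, 45], "angular": [0, 0, 18]},
    {"fingers": 0.3, "slide": [200, -196, 45], "angular": [0, 0, 18]},
    {"fingers": 0.3, "slide": [425, -417, 95], "angular": [0, 0, 38]},
    {"fingers": 0.3, "slide": [425, -417, 95], "angular": [0, 0, 38]},
    {"fingers": 0.3, "slide": [425, -417, 95], "angular": [0, 0, 38]},
    {"fingers": 0.3, "slide": [425, -417, 95], "angular": [0, 0, 38]},
    {"fingers": 0.3, "slide": [425, -417, 95], "angular": [0, 0, 38]},
    {"fingers": 0.3, "slide": [425, -417, 95], "angular": [0, 0, 38]},
  ],
)

```text
clock: 2.33
tcp_pos: [0.3771, -0.1622, 0.1513]
orientation: [0.0, 0.991, -0.137, 0.001]
wrist_force: [1.0, -0.2, 0.7]
finger_gap: 0.0599
grip_force: 0.0
```

```bash
python3 go.py .453,.0145,.06,-15.8 .453,.0145,.012,-15.8
```

```text
.453,.0145,.06,-15.8 [  24.9 -190.7   91.3] [ 0.  -0.1  0. ]
.453,.0145,.012,-15.8 [  24.8 -190.7  139.3] [ 0.  -0.1  0. ]
```

Emit:
jog_arm(
  moves=[
    {"fingers": 0.3, "slide": [25, -190, 80], "angular": [0, 0, 0]},
    {"fingers": 0.3, "slide": [25, -190, 80], "angular": [0, 0, 0]},
    {"fingers": 0.3, "slide": [25, -190, 80], "angular": [0, 0, 0]},
    {"fingers": 0.3, "slide": [25, -190, 80], "angular": [0, 0, 0]},
    {"fingers": 0.3, "slide": [25, -190, 80], "angular": [0, 0, 0]},
    {"fingers": 0.3, "slide": [25, -190, 80], "angular": [0, 0, 0]},
    {"fingers": 0.3, "slide": [25, -190, 80], "angular": [0, 0, 0]},
  ],
)

```text
clock: 2.92
tcp_pos: [0.4445, -0.0167, 0.0705]
orientation: [-0.012, 0.993, -0.117, 0.0]
wrist_force: [-0.5, -0.5, -0.7]
finger_gap: 0.0599
grip_force: 0.0
```

```bash
python3 go.py .453,.0145,.012,-15.8
```

```text
.453,.0145,.012,-15.8 [  1.1 -30.9  59.3] [-1.4  0.2  2.3]
```

Emit:
jog_arm(
  moves=[
    {"fingers": 0.3, "slide": [0, 0, 0], "angular": [0, 0, 0]},
    {"fingers": 0.3, "slide": [0, 0, 0], "angular": [0, 0, 0]},
  ],
)

```text
clock: 3.08
tcp_pos: [0.4453, -0.0185, 0.0721]
orientation: [-0.012, 0.993, -0.119, 0.002]
wrist_force: [0.0, 0.7, 0.4]
finger_gap: 0.06
grip_force: 0.0
```

```bash
python3 go.py .453,.0145,.012,-15.8
```

```text
.453,.0145,.012,-15.8 [ -0.3 -32.4  60.9] [-1.4 -0.   2.1]
```

Emit:
jog_arm(
  moves=[
    {"fingers": 0.3, "slide": [0, -32, 25], "angular": [-1.4, 0, 2]},
    {"fingers": 0.3, "slide": [0, -32, 25], "angular": [-1.4, 0, 2]},
    {"fingers": 0.3, "slide": [0, -32, 61], "angular": [-1.4, 0, 2]},
    {"fingers": 0.3, "slide": [0, -32, 61], "angular": [-1.4, 0, 2]},
    {"fingers": 0.3, "slide": [0, -32, 61], "angular": [-1.4, 0, 2]},
    {"fingers": 0.3, "slide": [0, -32, 61], "angular": [-1.4, 0, 2]},
  ],
)

```text
clock: 3.58
tcp_pos: [0.4454, -0.0157, 0.0118]
orientation: [-0.013, 0.993, -0.116, 0.0]
wrist_force: [0.3, -0.1, 0.7]
finger_gap: 0.0596
grip_force: 0.0
```

Emit:
jog_arm(
  moves=[
    {"fingers": 1, "slide": [0, 0, 0], "angular": [0, 0, 0]},
    {"fingers": 1, "slide": [0, 0, 0], "angular": [0, 0, 0]},
    {"fingers": 1, "slide": [0, 0, 0], "angular": [0, 0, 0]},
    {"fingers": 1, "slide": [0, 0, 0], "angular": [0, 0, 0]},
    {"fingers": 1, "slide": [0, 0, 0], "angular": [0, 0, 0]},
    {"fingers": 1, "slide": [0, 0, 0], "angular": [0, 0, 0]},
  ],
  squeeze=50,
)

```text
clock: 4.08
tcp_pos: [0.4457, -0.0153, 0.0113]
orientation: [-0.013, 0.993, -0.116, 0.001]
wrist_force: [-0.6, 0.8, 0.6]
finger_gap: 0.0001
grip_force: 0.0
```

```bash
python3 go.py .453,.0145,.07,-15.8; python3 - <<'E'
from h import *
for n in("scene","top"):
    p=read_camera(n)
    for k in("hook_tip","hook_grip"):
        for r in tip_of(k,p)[:2]: print(n,k,r["p"],r["point"],at(p,r["point"],.009))
    save(p,n+"1.png",(240,150,360,290),2.9) if n=="scene" else None
E
```

```text
.453,.0145,.07,-15.8 [  0.2 -32.2 -57.9] [-1.4  0.1  2.5]
scene hook_tip 0.78 [290.2, 220.5] [ 0.5684901  -0.00078835  0.009     ]
scene hook_grip 0.92 [317.5, 249.5] [0.44939662 0.02028674 0.009     ]
top hook_tip 0.45 [297.6, 210.7] [ 0.55199095 -0.00218943  0.009     ]
top hook_grip 0.44 [223.6, 264.9] [0.41961922 0.18549756 0.009     ]
top hook_grip 0.17 [379.0, 168.4] [ 0.65568566 -0.21093386  0.009     ]
```

```bash
python3 -c "
from h import *
print(get_state()['joint_pos'])"
```

```text
[-0.23305601  0.24151184 -0.6023298   0.72836984  0.0252376   3.1406303 ]
```

View pics/scene1.png

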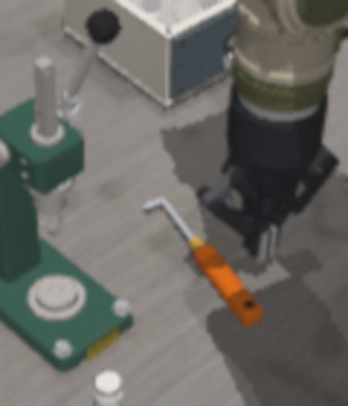

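Joint 6 is at its limit, which explains the stop. The closed fingers sit just right of the handle and the hook is undisturbed. I'll raise the arm and use the half-turned grasp (tool yaw 164°).

Emit:
jog_arm(
  moves=[
    {"fingers": 1, "slide": [0, 0, -35], "angular": [0, 0, 0]},
    {"fingers": 0.3, "slide": [0, 0, -80], "angular": [0, 0, -10]},
    {"fingers": 0.3, "slide": [0, 0, -80], "angular": [0, 0, -90]},
    {"fingers": 0.3, "slide": [0, 0, -80], "angular": [0, 0, -90]},
    {"fingers": 0.3, "slide": [0, 0, -80], "angular": [0, 0, -90]},
    {"fingers": 0.3, "slide": [0, 0, -80], "angular": [0, 0, -90]},
    {"fingers": 0.3, "slide": [0, 0, -80], "angular": [0, 0, -90]},
    {"fingers": 0.3, "slide": [0, 0, -80], "angular": [0, 0, -90]},
    {"fingers": 0.3, "slide": [0, 0, -80], "angular": [0, 0, -90]},
    {"fingers": 0.3, "slide": [0, 0, -80], "angular": [0, 0, -90]},
  ],
)

```text
clock: 5.22
tcp_pos: [0.4451, -0.0173, 0.091]
orientation: [-0.01, 0.901, 0.435, 0.007]
wrist_force: [0.0, -0.7, 0.0]
finger_gap: 0.06
grip_force: 0.0
```

Emit:
jog_arm(
  moves=[
    {"fingers": 0.3, "slide": [0, 0, 0], "angular": [0, 0, -120]},
    {"fingers": 0.3, "slide": [0, 0, 0], "angular": [0, 0, -120]},
    {"fingers": 0.3, "slide": [0, 0, 0], "angular": [0, 0, -120]},
    {"fingers": 0.3, "slide": [0, 0, 0], "angular": [0, 0, -120]},
    {"fingers": 0.3, "slide": [0, 0, 0], "angular": [0, 0, -120]},
    {"fingers": 0.3, "slide": [0, 0, 0], "angular": [0, 0, -120]},
    {"fingers": 0.3, "slide": [0, 0, 0], "angular": [0, 0, -120]},
    {"fingers": 0.3, "slide": [0, 0, 0], "angular": [0, 0, -120]},
    {"fingers": 0.3, "slide": [0, 0, 0], "angular": [0, 0, -120]},
    {"fingers": 0.3, "slide": [0, 0, 0], "angular": [0, 0, -120]},
  ],
)

```text
clock: 6.05
tcp_pos: [0.4451, -0.0173, 0.0909]
orientation: [-0.004, 0.476, 0.879, 0.012]
wrist_force: [0.1, 0.0, 0.3]
finger_gap: 0.0598
grip_force: 0.0
```

```bash
python3 go.py .453,.0145,.09,164.2 .453,.0145,.012,164.2
```

```text
.453,.0145,.09,164.2 [22.3 24.   1.8] [  1.3  -0.7 -41.1]
.453,.0145,.012,164.2 [20.9 22.6 79.7] [  1.3  -0.7 -41.1]
```

Emit:
jog_arm(
  moves=[
    {"fingers": 0.3, "slide": [22, 24, 2], "angular": [1.3, -0.7, -41.1]},
    {"fingers": 0.3, "slide": [22, 24, 2], "angular": [1.3, -0.7, -41.1]},
    {"fingers": 0.3, "slide": [22, 24, 2], "angular": [1.3, -0.7, -41.1]},
    {"fingers": 0.3, "slide": [22, 24, 2], "angular": [1.3, -0.7, -41.1]},
    {"fingers": 0.3, "slide": [22, 24, 2], "angular": [1.3, -0.7, -41.1]},
    {"fingers": 0.3, "slide": [22, 24, 2], "angular": [1.3, -0.7, -41.1]},
    {"fingers": 0.3, "slide": [21, 23, 40], "angular": [1.3, -0.7, -41.1]},
    {"fingers": 0.3, "slide": [21, 22.6, 79], "angular": [1.3, -0.7, -41.1]},
    {"fingers": 0.3, "slide": [21, 22.6, 79], "angular": [1.3, -0.7, -41.1]},
    {"fingers": 0.3, "slide": [21, 22.6, 79], "angular": [1.3, -0.7, -41.1]},
  ],
)

```text
clock: 6.88
tcp_pos: [0.4505, 0.0149, 0.0116]
orientation: [-0.003, 0.14, 0.99, 0.0]
wrist_force: [0.5, 0.1, -0.7]
finger_gap: 0.0596
grip_force: 0.0
```

Emit:
jog_arm(
  moves=[
    {"fingers": 1, "slide": [0, 0, 0], "angular": [0, 0, 0]},
    {"fingers": 1, "slide": [0, 0, 0], "angular": [0, 0, 0]},
    {"fingers": 1, "slide": [0, 0, 0], "angular": [0, 0, 0]},
    {"fingers": 1, "slide": [0, 0, 0], "angular": [0, 0, 0]},
    {"fingers": 1, "slide": [0, 0, 0], "angular": [0, 0, 0]},
  ],
  squeeze=50,
)

```text
clock: 7.3
tcp_pos: [0.4541, 0.0144, 0.0139]
orientation: [0.002, 0.14, 0.99, 0.0]
wrist_force: [0.8, -0.4, -0.7]
finger_gap: 0.0007
grip_force: 0.0
```

```bash
python3 go.py .453,.0145,.012,164.2 .5,-.12,.13,177
```

```text
.453,.0145,.012,164.2 [ 1.1 -0.2  1.9] [ 0.   0.2 -0.3]
.5,-.12,.13,177 [ -81.7 -116.3 -115.9] [  0.    0.2 -13.1]
```

```bash
python3 - <<'E'
from h import *
S,T=read_camera("scene"),read_camera("top")
t,r=tool();print(get_state()["finger_gap"],get_state()["grip_force"],proj(S,t),proj(S,t+[0,0,-.011]))
cv2.imwrite("pics/miss.png",np.hstack([cv2.resize(S["color"][190:290,260:360,::-1],(400,400)),cv2.resize(T["color"][190:290,250:350,::-1],(400,400))]))
E
```

```text
-2.267614194735343e-05 0.0 [317.99589079 246.13216436] [317.77700424 249.1390401 ]
```

View pics/miss.png

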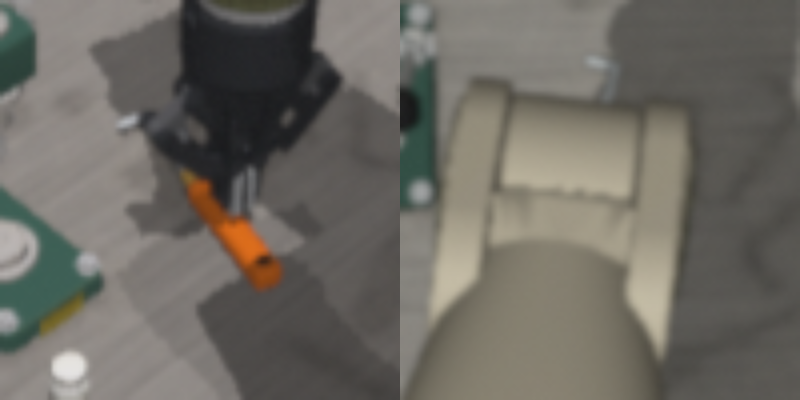

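```bash
cat > hk.py <<'E'
from h import *
def hook(n,z=.014):
    p=read_camera(n);h=cv2.cvtColor(p["color"],cv2.COLOR_RGB2HSV);k=cv2.inRange(h,(3,140,90),(18,255,255))
    q=k*0;q[150:320,230:440]=k[150:320,230:440]
    ys,xs=np.nonzero(q);P=np.array([at(p,(x,y),z)[:2] for x,y in zip(xs,ys)]);mu=P.mean(0);w=np.linalg.svd(P-mu)[2][0];w*=np.sign(w[0]);t=(P-mu)@w;s=(P-mu)@[-w[1],w[0]]
    a,b=np.percentile(t,[.5,99.5]);print(n,len(P),"mid",mu+w*(a+b)/2,"mean",mu,"yaw",np.degrees(np.arctan2(w[1],w[0])),"len",b-a,"wid",np.ptp(s))
    return p
if __name__=="__main__":
    for n in("scene","top"):
        p=hook(n)
        for r in tip_of("hook_tip",p)[:2]: print(r["p"],at(p,r["point"],.009))
    t,r=tool();print(t,get_state()["wrist_force"],get_state()["finger_gap"])
    S=read_camera("scene");save(S,"miss2.png",(290,210,350,270),10)
E
python3 hk.py
```

```text
scene 222 mid [0.45195633 0.01875238] mean [0.44764995 0.01986581] yaw -14.496553665493591 len 0.09638664835714146 wid 0.02343712787429976hk.py:5: RuntimeWarning: Mean of empty slice.
  ys,xs=np.nonzero(q);P=np.array([at(p,(x,y),z)[:2] for x,y in zip(xs,ys)]);mu=P.mean(0);w=np.linalg.svd(P-mu)[2][0];w*=np.sign(w[0]);t=(P-mu)@w;s=(P-mu)@[-w[1],w[0]]
  ret = ret.dtype.type(ret / rcount)
Traceback (most recent call last):
  File "hk.py", line 10, in <module>
    p=hook(n)
  File "hk.py", line 5, in hook
    ys,xs=np.nonzero(q);P=np.array([at(p,(x,y),z)[:2] for x,y in zip(xs,ys)]);mu=P.mean(0);w=np.linalg.svd(P-mu)[2][0];w*=np.sign(w[0]);t=(P-mu)@w;s=(P-mu)@[-w[1],w[0]]
                                                                                             ~~~~~~~~~~~~~^^^^^^
numpy.linalg.LinAlgError: 1-dimensional array given. Array must be at least two-dimensional
```

Emit:
jog_arm(
  moves=[
    {"fingers": 1, "slide": [0, 0, -10], "angular": [0, 0, 0]},
    {"fingers": 1, "slide": [0, 0, -20], "angular": [0, 0, 0]},
    {"fingers": 1, "slide": [0, 0, -40], "angular": [0, 0, 0]},
    {"fingers": 1, "slide": [80, 0, -60], "angular": [0, 0, 0]},
    {"fingers": 1, "slide": [80, 0, -60], "angular": [0, 0, 0]},
    {"fingers": 1, "slide": [80, 0, -60], "angular": [0, 0, 0]},
  ],
)

```text
clock: 8.05
tcp_pos: [0.3685, 0.0385, 0.0728]
orientation: [-0.003, 0.14, 0.99, 0.0]
wrist_force: [-0.9, 0.4, -0.1]
finger_gap: 0.0003
grip_force: 0.0
```

```bash
python3 - <<'E'
from h import *
from hk import hook
S=hook("scene");T=read_camera("top")
for p in(S,T):
    for r in tip_of("hook_tip",p)[:2]: print(r["p"],at(p,r["point"],.009))
t,r=tool();print(t,get_state()["finger_gap"])
cv2.imwrite("pics/m2.png",np.hstack([cv2.resize(S["color"][190:280,270:360,::-1],(400,400)),cv2.resize(T["color"][190:280,250:340,::-1],(400,400))]))
E
```

```text
scene 258 mid [0.45223235 0.01738438] mean [0.45090022 0.0177993 ] yaw -17.30020047242182 len 0.09724934096077525 wid 0.0233347084181964
0.77 [0.5644462  0.01058333 0.009     ]
0.63 [0.55059878 0.00414341 0.009     ]
[0.3774379  0.03657099 0.07307857] 0.00010037911907130721
```

View pics/m2.png

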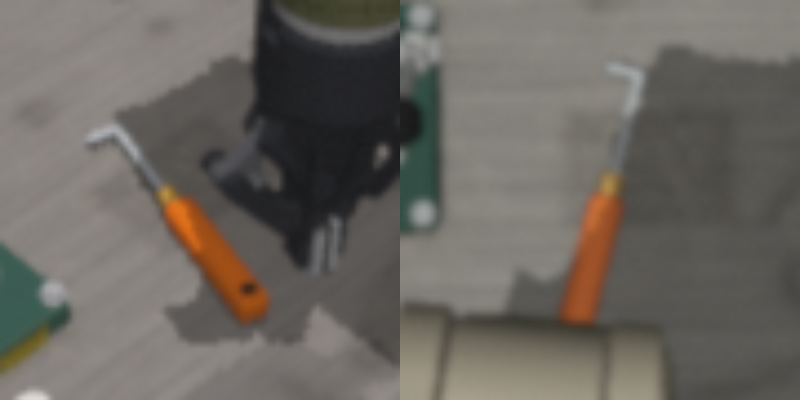

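```bash
python3 - <<'E'
from h import *
S=read_camera("scene");t,r=tool();print(t,r.as_matrix().round(3))
for d in(0,.011,.03,-.008): print(d,proj(S,t+r.apply([0,0,d])))
print(proj(S,[.453,.0145,.009]),proj(S,[.453,.0145,.018]),proj(S,[.453-.0434,.0145+.0122,.009]),get_state()["joint_pos"],{k:v for k,v in get_state().items() if k not in("joint_pos",)})
E
```

```text
[0.37758509 0.0364654  0.07291781] [[-0.961  0.278  0.002]
 [ 0.278  0.961 -0.   ]
 [-0.002  0.    -1.   ]]
0 [336.85417574 251.52031137]
0.011 [336.47345314 254.74571943]
0.03 [335.82857729 260.20898254]
-0.008 [337.13454656 249.14506413]
[318.07767165 247.50084927] [318.25895303 245.02414165] [327.61403435 259.91613643] [-1.16193149e-01  4.04651597e-02 -6.60615504e-01  8.67407091e-01
 -2.00415674e-05  1.65335889e-01] {'clock': 8.3, 'qvel': array([-0.00248566,  0.01460286,  0.00557311,  0.00255625,  0.00017153,
        0.0002647 ]), 'tau': array([ 1.84866129e-01, -2.84227073e+01,  2.50865668e+01,  8.26443080e-02,
        3.72430703e-03, -5.82230459e-04]), 'tcp_pos': array([0.37758509, 0.0364654 , 0.07291781]), 'orientation': array([1.15418364e-03, 1.40300031e-01, 9.90108362e-01, 1.83417792e-05]), 'wrist_force': array([ 0.12438501, -0.07457866,  0.21808515]), 'ft_torque': array([-0.02638674,  0.01087918, -0.05537752]), 'grip_force': 0.0, 'finger_gap': -1.7050639409713173e-05}
```

Emit:
jog_arm(
  moves=[
    {"fingers": 1, "slide": [0, 0, 40], "angular": [0, 0, 0]},
    {"fingers": 1, "slide": [0, 0, 52], "angular": [0, 0, 0]},
    {"fingers": 1, "slide": [0, 0, 57], "angular": [0, 0, 0]},
    {"fingers": 1, "slide": [0, 0, 59], "angular": [0, 0, 0]},
    {"fingers": 1, "slide": [0, 0, 59], "angular": [0, 0, 0]},
  ],
)

```text
clock: 8.72
tcp_pos: [0.3768, 0.0365, 0.0136]
orientation: [0.0, 0.14, 0.99, 0.0]
wrist_force: [0.1, -0.2, -0.1]
finger_gap: 0.0001
grip_force: 0.0
```

```bash
python3 - <<'E'
from h import *
S=read_camera("scene");t,r=tool();print(t,get_state()["wrist_force"])
u=proj(S,t+[0,0,-.011]);print(u);x,y=map(int,u)
a,b=x-40,y-45
im=cv2.resize(S["color"][b:b+60,a:a+80,::-1],(800,600),interpolation=cv2.INTER_CUBIC);c=((u-[a,b])*10).astype(int);cv2.circle(im,tuple(int(i) for i in c),5,(0,0,255),1)
c=((proj(S,t+[0,0,.011])-[a,b])*10);cv2.circle(im,tuple(int(i) for i in c),5,(255,0,0),1)
cv2.imwrite("pics/tip.png",im)
E
```

```text
[0.37723775 0.03652064 0.01406774] [ 0.37219918  0.84084527 -0.48499907]
[334.66389601 271.38285646]
```

View pics/tip.png

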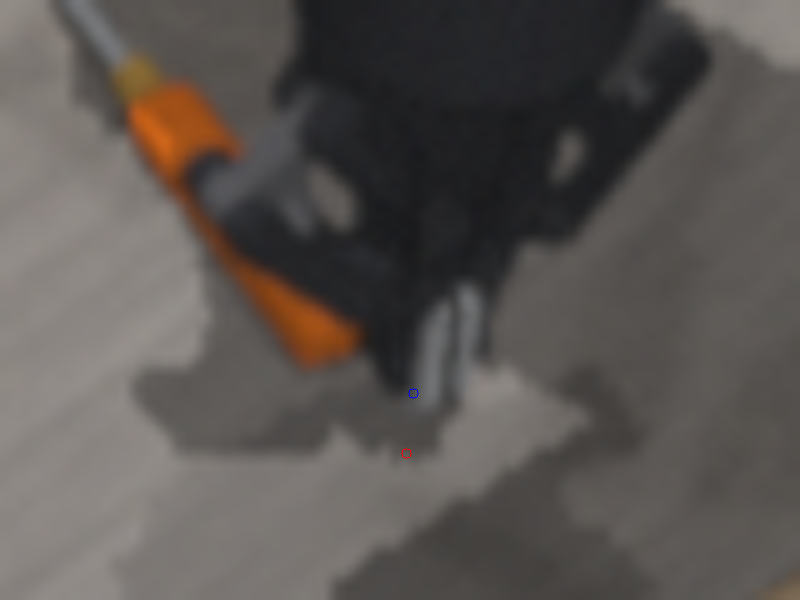

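The closed fingertips appear about 5 px (roughly 15 mm) higher than the measured TCP implies. I'll touch the bare desk gently to find the true height.

Emit:
jog_arm(
  moves=[
    {"fingers": 1, "slide": [0, 0, 4], "angular": [0, 0, 0]},
    {"fingers": 1, "slide": [0, 0, 8], "angular": [0, 0, 0]},
    {"fingers": 1, "slide": [0, 0, 8], "angular": [0, 0, 0]},
  ],
)

```text
clock: 9.02
tcp_pos: [0.3765, 0.0367, 0.0056]
orientation: [0.001, 0.14, 0.99, 0.0]
wrist_force: [-0.4, 1.0, -0.2]
finger_gap: -0.0001
grip_force: 0.0
```

Emit:
jog_arm(
  moves=[
    {"fingers": 1, "slide": [0, 0, 3], "angular": [0, 0, 0]},
    {"fingers": 1, "slide": [0, 0, 5], "angular": [0, 0, 0]},
    {"fingers": 1, "slide": [0, 0, 5], "angular": [0, 0, 0]},
  ],
)

```text
clock: 9.27
tcp_pos: [0.3761, 0.0368, 0.0005]
orientation: [0.0, 0.14, 0.99, 0.0]
wrist_force: [0.3, 0.5, -0.5]
finger_gap: 0.0001
grip_force: 0.0
```

Emit:
jog_arm(
  moves=[
    {"fingers": 1, "slide": [0, 0, 2], "angular": [0, 0, 0]},
    {"fingers": 1, "slide": [0, 0, 3], "angular": [0, 0, 0]},
    {"fingers": 1, "slide": [0, 0, 3], "angular": [0, 0, 0]},
  ],
)

```text
clock: 9.52
tcp_pos: [0.3762, 0.0367, -0.0024]
orientation: [0.0, 0.14, 0.99, 0.0]
wrist_force: [0.2, -0.7, -0.4]
finger_gap: 0.0002
grip_force: 0.0
```

```bash
python3 - <<'E'
from h import *
S=read_camera("scene");t,r=tool();print(t,get_state()["wrist_force"])
# measured bright pads: lowest grey pixels near the projected tip
u=proj(S,t+[0,0,-.011]);x,y=map(int,u);a,b=x-20,y-30
im=S["color"][b:b+40,a:a+40];g=im.mean(2).astype(int)
print(u,a,b)
for row in range(8,36): print(b+row,*[f"{v:3d}" for v in g[row,10:36]])
E
```

```text
[ 0.37627711  0.03674095 -0.00233776] [ 0.36329748  0.15986613 -0.2335961 ]
[334.39135661 276.05814016] 314 246
254  57  42  37  42  41  34  31  29  29  30  30  32  35  36  37  37  33  31  32  32  31  35  46  53  44  42
255  41  36  34  33  33  30  31  31  29  30  29  33  37  37  36  36  31  34  34  33  34  50  71  75  67  66
256  37  37  36  35  35  36  36  37  33  30  27  31  34  36  34  32  31  35  36  35  40  70  86  88  84  84
257  36  37  37  37  37  40  42  41  36  31  30  32  32  35  32  31  32  34  36  38  51  81  90  89  88  88
258  37  38  38  38  36  38  39  39  37  32  33  32  35  36  37  46  42  38  39  49  69  86  90  89  88  88
259  38  37  37  37  38  37  37  37  37  31  32  33  38  38  51  96  81  56  45  68  85  90  90  89  89  88
260  47  41  38  37  36  37  36  37  35  32  31  34  39  42  63 113 113  86  57  79  89  90  89  89  89  88
261  62  52  42  39  37  38  36  36  35  31  32  35  43  58  67  85 114  96  64  80  89  90  90  90  91  88
262  74  67  57  49  42  36  34  31  31  32  33  43  66  87  72  72 104  85  64  82  88  90  90  90  90  87
263  82  81  78 
[... 1335 characters left out ...]
  68  69  70  72  73  73  71  72  72  72  73  73  75
276 119 118 116 115 115 114 102  82  72  68  68  67  67  66  67  69  70  72  72  71  71  72  71  71  73  74
277 119 117 115 115 114 103  83  72  68  68  67  67  65  65  65  67  69  69  71  70  70  70  72  72  73  75
278 118 115 105 101  98  82  73  72  71  69  67  66  66  65  65  66  67  68  68  69  69  70  71  72  74  74
279 107 100  85  78  76  73  73  72  71  71  69  68  67  64  64  65  65  66  66  66  66  68  71  72  73  74
280  91  79  73  72  72  73  74  73  72  72  72  70  69  68  66  66  66  65  65  65  65  68  69  70  71  72
281  84  73  72  74  74  74  73  73  73  73  73  73  71  69  67  66  66  65  66  66  67  67  67  67  68  70
```

Emit:
jog_arm(
  moves=[
    {"fingers": 1, "slide": [0, 0, 2], "angular": [0, 0, 0]},
    {"fingers": 1, "slide": [0, 0, 4], "angular": [0, 0, 0]},
    {"fingers": 1, "slide": [0, 0, 4], "angular": [0, 0, 0]},
  ],
)

```text
clock: 9.82
tcp_pos: [0.3761, 0.0367, -0.0066]
orientation: [0.0, 0.14, 0.99, 0.0]
wrist_force: [0.4, 0.1, 0.2]
finger_gap: 0.0
grip_force: 0.0
```

Emit:
jog_arm(
  moves=[
    {"fingers": 1, "slide": [0, 0, 1], "angular": [0, 0, 0]},
    {"fingers": 1, "slide": [0, 0, 2], "angular": [0, 0, 0]},
    {"fingers": 1, "slide": [0, 0, 2], "angular": [0, 0, 0]},
  ],
)

```text
clock: 10.07
tcp_pos: [0.3762, 0.0367, -0.0084]
orientation: [0.0, 0.14, 0.99, 0.0]
wrist_force: [0.2, -0.5, -0.0]
finger_gap: 0.0
grip_force: 0.0
```

Emit:
jog_arm(
  moves=[
    {"fingers": 1, "slide": [0, 0, 1], "angular": [0, 0, 0]},
    {"fingers": 1, "slide": [0, 0, 2], "angular": [0, 0, 0]},
    {"fingers": 1, "slide": [0, 0, 2], "angular": [0, 0, 0]},
  ],
)

```text
clock: 10.32
tcp_pos: [0.3763, 0.0367, -0.0104]
orientation: [0.0, 0.14, 0.99, 0.0]
wrist_force: [-0.9, -0.4, -0.4]
finger_gap: 0.0003
grip_force: 0.0
```

Emit:
jog_arm(
  moves=[
    {"fingers": 1, "slide": [0, 0, 1], "angular": [0, 0, 0]},
    {"fingers": 1, "slide": [0, 0, 2], "angular": [0, 0, 0]},
    {"fingers": 1, "slide": [0, 0, 2], "angular": [0, 0, 0]},
  ],
)

```text
clock: 10.57
tcp_pos: [0.3763, 0.0367, -0.0124]
orientation: [0.0, 0.14, 0.99, 0.0]
wrist_force: [-0.7, 0.1, -0.3]
finger_gap: -0.0001
grip_force: 0.0
```

Emit:
jog_arm(
  moves=[
    {"fingers": 1, "slide": [0, 0, 1], "angular": [0, 0, 0]},
    {"fingers": 1, "slide": [0, 0, 2], "angular": [0, 0, 0]},
    {"fingers": 1, "slide": [0, 0, 2], "angular": [0, 0, 0]},
  ],
)

```text
clock: 10.82
tcp_pos: [0.3763, 0.0367, -0.0144]
orientation: [0.0, 0.14, 0.99, 0.0]
wrist_force: [-0.1, 0.3, -0.1]
finger_gap: 0.0001
grip_force: 0.0
```

```bash
python3 - <<'E'
from h import *
S=read_camera("scene");t,r=tool();s=get_state();print(t,s["wrist_force"],s["tau"],s["joint_pos"])
a,b=314,246
g=S["color"][b:b+40,a:a+40].mean(2).astype(int)
for row in range(15,36): print(b+row,*[f"{v:3d}" for v in g[row,10:32]])
E
```

```text
[ 0.37628275  0.03672105 -0.01433144] [-0.57052953 -0.80154606  0.22845144] [-7.00899502e-03 -3.04488301e+01  2.05826604e+01 -4.12321393e-02
 -5.13846571e-04 -7.18152876e-06] [-1.15945707e-01  1.68735858e-01 -7.85563127e-01  6.15832318e-01
  1.63855818e-05  1.65400560e-01]
261  35  36  36  37  38  40  40  41  38  32  31  31  31  32  32  30  32  32  34  46  74  87
262  37  39  37  38  37  36  37  37  36  30  31  32  32  33  38  48  43  35  42  66  84  90
263  39  36  38  38  37  37  38  37  36  32  31  32  33  35  45  71  72  53  55  81  90  90
264  53  42  38  37  37  39  38  36  35  31  31  34  38  48  49  80  89  64  66  85  90  85
265  71  56  47  41  39  39  35  32  33  31  32  47  65  74  57  75  89  63  69  82  84  78
266  77  70  63  57  48  40  32  30  31  32  36  64  86  90  63  79  86  61  66  75  76  74
267  76  74  75  70  63  43  31  28  30  31  40  73  91  88  62  83  83  57  64  73  74  74
268  75  76  75  73  70  48  32  31  31  30  43  76  91  82  60  84  77  56  67  74  74  72
269  76  75  74  74  73  54  37  30  30  32  46  77  91  79  61  84  72  60  69  73  73  7
[... 405 characters left out ...]
  67  69  77  83  86  70  70  72  72  72  73  73  74  74
275 106  98  81  73  71  72  71  71  69  68  71  72  71  69  69  70  71  73  73  72  73  72
276  87  78  73  71  72  72  71  69  69  67  68  67  67  67  67  68  70  72  72  70  71  72
277  76  73  72  72  73  72  71  71  68  68  67  66  65  65  65  67  69  70  70  69  70  72
278  74  73  73  72  72  71  71  72  71  69  67  66  65  65  65  66  67  68  69  67  69  70
279  73  74  73  72  71  72  72  73  72  71  69  68  66  66  65  66  66  65  66  66  67  68
280  74  73  72  72  73  73  74  73  73  73  72  71  69  67  66  65  65  66  65  65  66  68
281  73  72  74  73  75  74  74  73  73  73  73  73  71  69  68  66  66  66  66  66  67  67
```

Emit:
jog_arm(
  moves=[
    {"fingers": 1, "slide": [0, 0, 1], "angular": [0, 0, 0]},
    {"fingers": 1, "slide": [0, 0, 2], "angular": [0, 0, 0]},
    {"fingers": 1, "slide": [0, 0, 2], "angular": [0, 0, 0]},
  ],
)

```text
clock: 11.12
tcp_pos: [0.3765, 0.0367, -0.0159]
orientation: [0.001, 0.14, 0.99, 0.0]
wrist_force: [-1.3, -0.2, 6.4]
finger_gap: -0.0002
grip_force: 2.9
```

Emit:
jog_arm(
  moves=[
    {"fingers": 1, "slide": [0, 0, 1], "angular": [0, 0, 0]},
    {"fingers": 1, "slide": [0, 0, 2], "angular": [0, 0, 0]},
    {"fingers": 1, "slide": [0, 0, 2], "angular": [0, 0, 0]},
  ],
)

```text
clock: 11.37
tcp_pos: [0.3766, 0.0367, -0.0161]
orientation: [0.001, 0.14, 0.99, -0.0]
wrist_force: [-9.8, 1.5, 35.4]
finger_gap: 0.0002
grip_force: 17.8
```

Emit:
jog_arm(
  moves=[
    {"fingers": 1, "slide": [0, 0, 1], "angular": [0, 0, 0]},
    {"fingers": 1, "slide": [0, 0, 2], "angular": [0, 0, 0]},
    {"fingers": 1, "slide": [0, 0, 2], "angular": [0, 0, 0]},
  ],
)

```text
clock: 11.62
tcp_pos: [0.3767, 0.0367, -0.0162]
orientation: [0.001, 0.14, 0.99, -0.0]
wrist_force: [-17.4, 1.7, 65.5]
finger_gap: -0.0
grip_force: 32.8
```

Emit:
jog_arm(
  moves=[
    {"fingers": 1, "slide": [0, 0, -4], "angular": [0, 0, 0]},
    {"fingers": 1, "slide": [0, 0, -5], "angular": [0, 0, 0]},
    {"fingers": 1, "slide": [0, 0, -5], "angular": [0, 0, 0]},
  ],
)

```text
clock: 11.87
tcp_pos: [0.377, 0.0367, -0.0148]
orientation: [0.001, 0.14, 0.99, 0.0]
wrist_force: [0.0, -0.0, -0.3]
finger_gap: 0.0003
grip_force: 0.0
```

```bash
python3 - <<'E'
from h import *
np.set_printoptions(precision=4,suppress=True)
S=read_camera("scene");t,r=tool();s=get_state();print(t,s["wrist_force"])
for u in((335.5,274.5),(336,275),(337,274.5),(338,274)): print(at(S,u,.001))
for z in(0,.01,.03): print(z,proj(S,[t[0],t[1],z]))
u0=(314,236);im=S["color"][206:286,300:380,::-1];im=cv2.resize(im,(800,800),interpolation=cv2.INTER_CUBIC)[200:]
cv2.imwrite("pics/touch.png",im)
E
```

```text
[ 0.3766  0.0367 -0.0152] [-0.4132  0.4709  0.2982]
[0.3706 0.0407 0.001 ]
[0.3688 0.0409 0.001 ]
[0.3682 0.0381 0.001 ]
[0.3676 0.0353 0.001 ]
0 [334.7358 272.4141]
0.01 [335.051  269.7021]
0.03 [335.6934 264.1741]
```

View pics/touch.png

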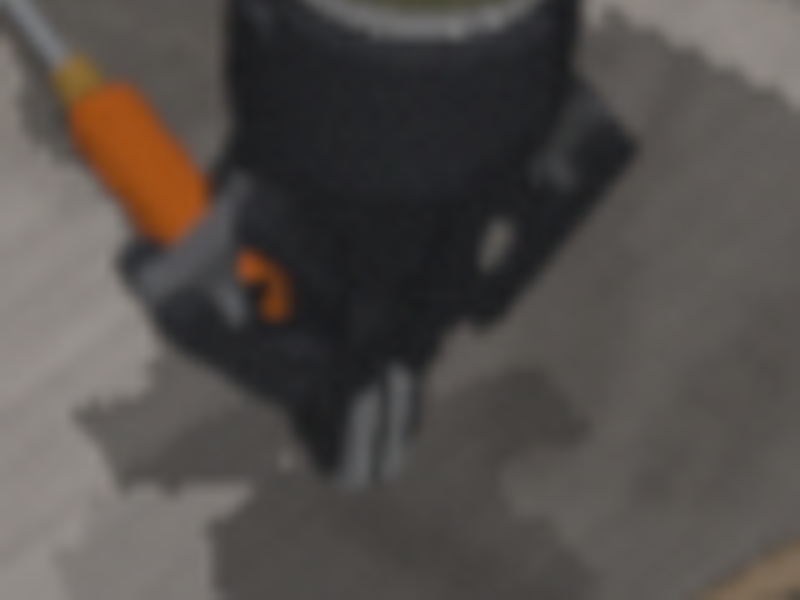

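The pads' lower edge at crop (365,485) lies on the desk at the expected x,y. So x and y are right, and the tips are 15.5 mm above the reported TCP z instead of 11 mm below it. I'll use tip_z = TCP_z + 0.0155 from here on.

```bash
sed -i 's/map(float,a.split(","))))/[float(v)-(.0155 if i==2 else 0) for i,v in enumerate(a.split(","))]))/; s/^# usage.*/# go.py x,y,TIPz,yaw/' go.py; python3 go.py .377,.0365,.05,164 .453,.0145,.05,164 .453,.0145,.003,164
```

```text
.377,.0365,.05,164 [ -0.5  -0.  -49.7] [ 0.   0.1 -0.1]
.453,.0145,.05,164 [-79.7  -0.1 -49.6] [ 0.   0.1 -0.1]
.453,.0145,.003,164 [-79.6  -0.1  -2.6] [ 0.   0.1 -0.1]
```

Emit:
jog_arm(
  moves=[
    {"fingers": 1, "slide": [0, 0, -40], "angular": [0, 0, 0]},
    {"fingers": 0.3, "slide": [0, 0, -55], "angular": [0, 0, 0]},
    {"fingers": 0.3, "slide": [-40, 0, -55], "angular": [0, 0, 0]},
    {"fingers": 0.3, "slide": [-79.5, 0, -55], "angular": [0, 0, 0]},
    {"fingers": 0.3, "slide": [-79.5, 0, -50], "angular": [0, 0, 0]},
    {"fingers": 0.3, "slide": [-79.5, 0, -22], "angular": [0, 0, 0]},
    {"fingers": 0.3, "slide": [-79.5, 0, -2.5], "angular": [0, 0, 0]},
    {"fingers": 0.3, "slide": [-79.5, 0, -2.5], "angular": [0, 0, 0]},
  ],
)

```text
clock: 12.58
tcp_pos: [0.4491, 0.015, -0.0166]
orientation: [-0.003, 0.14, 0.99, 0.0]
wrist_force: [-0.8, -0.3, -0.4]
finger_gap: 0.0597
grip_force: 0.0
```

Emit:
jog_arm(
  moves=[
    {"fingers": 1, "slide": [0, 0, 0], "angular": [0, 0, 0]},
    {"fingers": 1, "slide": [0, 0, 0], "angular": [0, 0, 0]},
    {"fingers": 1, "slide": [0, 0, 0], "angular": [0, 0, 0]},
    {"fingers": 1, "slide": [0, 0, 0], "angular": [0, 0, 0]},
  ],
  squeeze=60,
)

```text
clock: 12.92
tcp_pos: [0.4539, 0.0145, -0.0113]
orientation: [0.002, 0.14, 0.99, 0.0]
wrist_force: [0.1, 0.4, -0.8]
finger_gap: 0.0182
grip_force: 58.6
```

Gripped: opening 18 mm, 59 N. Now I'll lift and carry it to the pre-insert pose.

```bash
cat > hs.py <<'E'
# hs.py tipx,shanky,axisz,yawrel ... : hook pose in slot axes (mm,deg) -> relative move
from go import *
import sys
SLOT=np.array([.646,-.2048]);C=-2.5;G=np.array([0.,0.]) # G: hook_grip minus TCP along hook x,y (m)
def hpose(tx,sy,z,dy=0,slot=SLOT,G=G):
    rot=lambda a:np.array([[np.cos(a),-np.sin(a)],[np.sin(a),np.cos(a)]])
    yaw=C+dy;corner=slot+rot(np.radians(C))@[tx/1e3,sy/1e3]
    g=corner-rot(np.radians(yaw))@(np.array([.115,0])+G)
    return g[0],g[1],z/1e3-.0203,yaw+180
if __name__=="__main__":
    for a in sys.argv[1:]:
        q=hpose(*map(float,a.split(",")));print(a,np.round(q,4),*rel(*q))
E
python3 hs.py -- 2>/dev/null; python3 hs.py -60,-8.5,100 -60,-8.5,48
```

```text
-60,-8.5,100 [ 4.708e-01 -2.057e-01  7.970e-02  1.775e+02] [ -77.6 -206.8  -90.9] [  0.    0.2 -13.6]
-60,-8.5,48 [ 4.708e-01 -2.057e-01  2.770e-02  1.775e+02] [ -77.5 -206.8  -38.9] [  0.    0.2 -13.6]
```

Emit:
jog_arm(
  moves=[
    {"fingers": 1, "slide": [0, 0, -40], "angular": [0, 0, 0]},
    {"fingers": 1, "slide": [0, 0, -80], "angular": [0, 0, 0]},
    {"fingers": 1, "slide": [-20, -50, -91], "angular": [0, 0, -4]},
    {"fingers": 1, "slide": [-33, -88, -91], "angular": [0, 0, -8]},
    {"fingers": 1, "slide": [-46, -125, -91], "angular": [0, 0, -12]},
    {"fingers": 1, "slide": [-60, -163, -91], "angular": [0, 0, -13.6]},
    {"fingers": 1, "slide": [-77.5, -207, -91], "angular": [0, 0, -13.6]},
    {"fingers": 1, "slide": [-77.5, -207, -91], "angular": [0, 0, -13.6]},
    {"fingers": 1, "slide": [-77.5, -207, -39], "angular": [0, 0, -13.6]},
    {"fingers": 1, "slide": [-77.5, -207, -39], "angular": [0, 0, -13.6]},
  ],
)

```text
clock: 13.75
tcp_pos: [0.4684, -0.2062, 0.0241]
orientation: [-0.0, 0.023, 1.0, 0.001]
wrist_force: [-0.3, 1.3, -2.2]
finger_gap: 0.0183
grip_force: 59.1
```

```bash
cat > look.py <<'E'
from h import *
np.set_printoptions(precision=4,suppress=True)
S,T=read_camera("scene"),read_camera("top")
t,r=tool();s=get_state();print(t,s["finger_gap"],s["grip_force"],"yaw",np.degrees(np.arctan2(*r.as_matrix()[[1,0],0])))
zh=t[2]+.0203
for n,p in(("scene",S),("top",T)):
    for k,z in(("hook_tip",zh),("tray_slot",.048)):
        for q in tip_of(k,p)[:2]: print(n,k,round(q["p"],2),q["point"],at(p,q["point"],z)[:2])
E
cat > look2.py <<'E'
from look import *
import sys
cv2.imwrite("pics/"+sys.argv[1],np.hstack([cv2.resize(S["color"][130:210,280:360,::-1],(400,400),interpolation=cv2.INTER_CUBIC),cv2.resize(T["color"][145:225,335:415,::-1],(400,400),interpolation=cv2.INTER_CUBIC)]))
E
python3 look2.py pre.png; python3 hs.py -30,-8.5,48
```

```text
[ 0.4669 -0.2038  0.0244] 0.017983098472363047 59.09062206745148 yaw 177.47303884906478
scene hook_tip 0.57 [336.7, 173.4] [ 0.5895 -0.2   ]
scene tray_slot 0.97 [324.5, 161.9] [ 0.6463 -0.2103]
top hook_tip 0.49 [374.2, 198.3] [ 0.575  -0.1906]
top tray_slot 0.88 [380.4, 168.7] [ 0.6477 -0.2081]
-30,-8.5,48 [ 5.008e-01 -2.070e-01  2.770e-02  1.775e+02] [-30.1  -0.2   0.3] [-0.1  0.2  0.1]
```

View pics/pre.png

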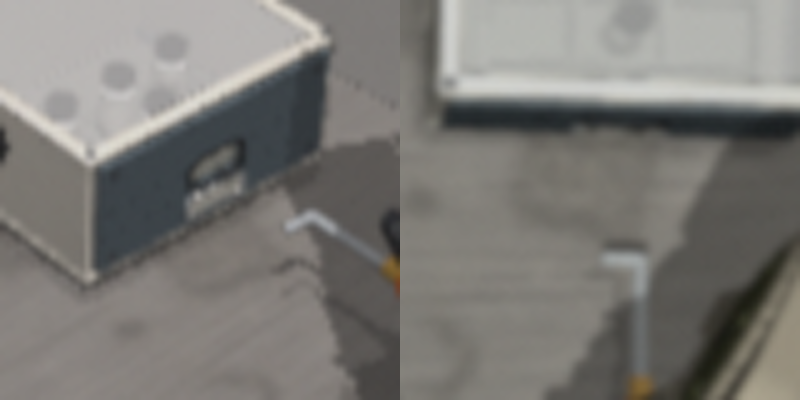

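Panel left: the slot shows at (215,162), above a label at (215,195). The hook foot runs (288,228)–(312,215). Panel right: foot (605,259)–(640,260), with the shank parallel to the approach. I'll triangulate these.

```bash
python3 - <<'E'
from look import *
def tri(u,v):
    (o,d),(o2,d2)=ray(S,u),ray(T,v)
    s=np.linalg.lstsq(np.stack([d,-d2],1),o2-o,rcond=None)[0];a,b=o+d*s[0],o2+d2*s[1];return (a+b)/2,np.linalg.norm(a-b)
print("tip",tri((337.6,175.6),(376,196.8)),"elbow",tri((342.4,173),(383,197)))
for z in(.04,.048,.056): print(z,at(S,(337.6,175.6),z)[:2],at(T,(376,196.8),z)[:2],at(S,(342.4,173),z)[:2],at(T,(383,197),z)[:2])
a=np.radians(-2.5);e=np.array([np.cos(a),np.sin(a)]);n=np.array([-e[1],e[0]])
el=t[:2]+e*.115;print("pred elbow",el,"tip",el+n*.017, "slot px",proj(S,[.646,-.2048,.048]),proj(T,[.646,-.2048,.048]))
E
```

```text
[ 0.4708 -0.2057  0.0279] 0.018719760247940566 59.090555906295776 yaw 177.54996679967329
scene hook_tip 0.74 [335.7, 175.7] [ 0.5818 -0.187 ]
scene hook_tip 0.31 [218.5, 219.6] [0.6644 0.1552]
scene tray_slot 0.87 [322.4, 161.3] [ 0.6523 -0.2079]
top hook_tip 0.57 [374.8, 199.3] [ 0.572  -0.1914]
tip (array([ 0.5794, -0.1942,  0.0458]), np.float64(0.002434870423069402)) elbow (array([ 0.578 , -0.2115,  0.0465]), np.float64(0.001208974858957759))
0.04 [ 0.5849 -0.1991] [ 0.5792 -0.1958] [ 0.5835 -0.2176] [ 0.5783 -0.213 ]
0.048 [ 0.5787 -0.1913] [ 0.5781 -0.1946] [ 0.5773 -0.2096] [ 0.5773 -0.2117]
0.056 [ 0.5724 -0.1835] [ 0.5771 -0.1934] [ 0.571  -0.2016] [ 0.5763 -0.2103]
pred elbow [ 0.5857 -0.2107] tip [ 0.5864 -0.1937] slot px [323.2551 162.7397] [379.1004 169.4145]
```

```bash
sed -i 's/SLOT=np.array(\[.646,-.2048\])/SLOT=np.array([.646,-.206])/; s/G=np.array(\[0.,0.\])/G=np.array([-.004,0.])/' hs.py; python3 hs.py -12,-8.5,48.5 18,-8.5,48.5 18,12,48.5
```

```text
-12,-8.5,48.5 [ 5.227e-01 -2.091e-01  2.820e-02  1.775e+02] [-52.7  -1.1  -1.1] [-0.   0.1  0. ]
18,-8.5,48.5 [ 5.527e-01 -2.104e-01  2.820e-02  1.775e+02] [-82.7  -1.1  -1. ] [-0.   0.1  0. ]
18,12,48.5 [ 5.536e-01 -1.900e-01  2.820e-02  1.775e+02] [-82.7  19.4  -1. ] [-0.   0.1  0. ]
```

Emit:
jog_arm(
  moves=[
    {"fingers": 1, "slide": [-35, -1, -1], "angular": [0, 0, 0]},
    {"fingers": 1, "slide": [-53, -1, -1], "angular": [0, 0, 0]},
    {"fingers": 1, "slide": [-62, -1, -1], "angular": [0, 0, 0]},
    {"fingers": 1, "slide": [-72, -1, -1], "angular": [0, 0, 0]},
    {"fingers": 1, "slide": [-83, -1, -1], "angular": [0, 0, 0]},
    {"fingers": 1, "slide": [-83, -1, -1], "angular": [0, 0, 0]},
    {"fingers": 1, "slide": [-83, -1, -1], "angular": [0, 0, 0]},
  ],
)

```text
clock: 14.93
tcp_pos: [0.5523, -0.2102, 0.0272]
orientation: [0.0, 0.022, 1.0, 0.0]
wrist_force: [-0.1, 0.4, -1.2]
finger_gap: 0.0182
grip_force: 59.1
```

```bash
python3 look.py; python3 hs.py 18,12,48.5
```

```text
[ 0.5515 -0.2101  0.0272] 0.018712329250703257 59.096635580062866 yaw 177.47469638219155
scene hook_tip 0.61 [317.3, 159.4] [ 0.6691 -0.2043]
scene tray_slot 0.74 [323.9, 163.2] [ 0.6433 -0.2046]
top tray_slot 0.93 [380.2, 168.0] [ 0.6495 -0.2076]
18,12,48.5 [ 5.536e-01 -1.900e-01  2.820e-02  1.775e+02] [-0.8 20.4 -0.7] [ 0.  0. -0.]
```

No force, so the foot went in freely. Now shift it left and pull.

Emit:
jog_arm(
  moves=[
    {"fingers": 1, "slide": [0, 10, 0], "angular": [0, 0, 0]},
    {"fingers": 1, "slide": [0, 20, 0], "angular": [0, 0, 0]},
    {"fingers": 1, "slide": [0, 20, 0], "angular": [0, 0, 0]},
    {"fingers": 1, "slide": [10, 20, 0], "angular": [0, 0, 0]},
    {"fingers": 1, "slide": [20, 20, 0], "angular": [0, 0, 0]},
    {"fingers": 1, "slide": [30, 20, 0], "angular": [0, 0, 0]},
    {"fingers": 1, "slide": [40, 20, 0], "angular": [0, 0, 0]},
    {"fingers": 1, "slide": [40, 20, 0], "angular": [0, 0, 0]},
  ],
)

```text
clock: 15.9
tcp_pos: [0.5115, -0.1877, 0.0273]
orientation: [-0.001, 0.022, 1.0, 0.0]
wrist_force: [-0.9, -0.4, -1.4]
finger_gap: 0.0182
grip_force: 59.1
```

```bash
python3 look.py; python3 hs.py -106,12,48.5
```

```text
[ 0.5132 -0.1885  0.0275] 0.01848597067919092 59.11107659339905 yaw 177.47476405224864
scene hook_tip 0.61 [323.3, 169.9] [ 0.6233 -0.181 ]
scene tray_slot 0.71 [331.5, 166.6] [ 0.6177 -0.2088]
top hook_tip 0.47 [368.3, 182.0] [ 0.6152 -0.1772]
top tray_slot 0.83 [377.6, 183.0] [ 0.6122 -0.1998]
-106,12,48.5 [ 4.297e-01 -1.845e-01  2.820e-02  1.775e+02] [84.4  0.6 -0.9] [-0.   0.1 -0. ]
```

The tray follows. Pull it to the stop.

Emit:
jog_arm(
  moves=[
    {"fingers": 1, "slide": [15, 0, -1], "angular": [0, 0, 0]},
    {"fingers": 1, "slide": [30, 0, -1], "angular": [0, 0, 0]},
    {"fingers": 1, "slide": [45, 0, -1], "angular": [0, 0, 0]},
    {"fingers": 1, "slide": [60, 0, -1], "angular": [0, 0, 0]},
    {"fingers": 1, "slide": [70, 0, -1], "angular": [0, 0, 0]},
    {"fingers": 1, "slide": [78, 0, -1], "angular": [0, 0, 0]},
    {"fingers": 1, "slide": [82, 0, -1], "angular": [0, 0, 0]},
    {"fingers": 1, "slide": [84, 0, -1], "angular": [0, 0, 0]},
    {"fingers": 1, "slide": [84, 0, -1], "angular": [0, 0, 0]},
  ],
)

```text
clock: 16.95
tcp_pos: [0.4295, -0.185, 0.0284]
orientation: [0.0, 0.022, 1.0, -0.0]
wrist_force: [-0.3, -0.1, -0.5]
finger_gap: 0.0186
grip_force: 59.1
```

```bash
python3 look.py
```

```text
[ 0.4298 -0.1851  0.0283] 0.018199385071082853 59.10957098007202 yaw 177.47992782243622
scene hook_tip 0.6 [342.5, 184.4] [ 0.5437 -0.1722]
scene tray_slot 0.86 [354.5, 182.4] [ 0.5274 -0.203 ]
top hook_tip 0.59 [370.2, 214.6] [ 0.5346 -0.1787]
top tray_slot 0.74 [377.7, 214.5] [ 0.5345 -0.1971]
top tray_slot 0.39 [188.5, 220.3] [0.5296 0.2661]
```

Emit:
jog_arm(
  moves=[
    {"fingers": 1, "slide": [2, 0, 0], "angular": [0, 0, 0]},
    {"fingers": 1, "slide": [3, 0, 0], "angular": [0, 0, 0]},
    {"fingers": 1, "slide": [3, 0, 0], "angular": [0, 0, 0]},
  ],
)

```text
clock: 17.5
tcp_pos: [0.4279, -0.1851, 0.0287]
orientation: [0.002, 0.022, 1.0, -0.0]
wrist_force: [4.4, 0.8, -2.3]
finger_gap: 0.0184
grip_force: 58.9
```

Emit:
jog_arm(
  moves=[
    {"fingers": 1, "slide": [2, 0, 0], "angular": [0, 0, 0]},
    {"fingers": 1, "slide": [3, 0, 0], "angular": [0, 0, 0]},
    {"fingers": 1, "slide": [3, 0, 0], "angular": [0, 0, 0]},
  ],
)

```text
clock: 17.75
tcp_pos: [0.4277, -0.1854, 0.0294]
orientation: [0.005, 0.021, 1.0, -0.0]
wrist_force: [13.5, 1.8, -4.1]
finger_gap: 0.0184
grip_force: 58.7
```

At the stop. Now unhook: forward, right, and back out.

Emit:
jog_arm(
  moves=[
    {"fingers": 1, "slide": [-8, 0, 0], "angular": [0, 0, 0]},
    {"fingers": 1, "slide": [-15, 0, 0], "angular": [0, 0, 0]},
    {"fingers": 1, "slide": [-15, -10, 0], "angular": [0, 0, 0]},
    {"fingers": 1, "slide": [-15, -20, 0], "angular": [0, 0, 0]},
    {"fingers": 1, "slide": [-15, -20, 0], "angular": [0, 0, 0]},
    {"fingers": 1, "slide": [-5, -20, 0], "angular": [0, 0, 0]},
    {"fingers": 1, "slide": [10, -20, 0], "angular": [0, 0, 0]},
    {"fingers": 1, "slide": [35, -20, 0], "angular": [0, 0, 0]},
    {"fingers": 1, "slide": [45, -20, 0], "angular": [0, 0, 0]},
    {"fingers": 1, "slide": [45, -20, 0], "angular": [0, 0, 0]},
  ],
)

```text
clock: 18.58
tcp_pos: [0.3742, -0.2012, 0.0278]
orientation: [-0.001, 0.023, 1.0, 0.001]
wrist_force: [-0.6, 0.8, -1.0]
finger_gap: 0.0183
grip_force: 59.3
```

```bash
python3 look.py; python3 - <<'E'
from go import *
print(rel(.40,-.05,.0284,177.5),rel(.40,-.05,-.0108,177.5))
E
```

```text
[ 0.3777 -0.2029  0.0286] 0.01834435067931307 59.26668584346771 yaw 177.41542616157872
scene hook_tip 0.57 [362.4, 188.1] [ 0.4967 -0.1994]
scene hook_tip 0.16 [328.6, 187.7] [ 0.5598 -0.1345]
scene tray_slot 0.9 [354.4, 181.4] [ 0.5304 -0.2061]
top hook_tip 0.7 [377.7, 233.1] [ 0.4891 -0.1952]
top hook_tip 0.25 [185.3, 215.7] [0.5411 0.2738]
top tray_slot 0.68 [378.6, 215.8] [ 0.5313 -0.1991]
(array([-1.460e+01,  1.539e+02,  1.000e-01]), array([-0. ,  0.1,  0. ])) (array([-14.5, 153.9,  39.3]), array([-0. ,  0.1,  0. ]))
```

Emit:
jog_arm(
  moves=[
    {"fingers": 1, "slide": [0, 38, 0], "angular": [0, 0, 0]},
    {"fingers": 1, "slide": [0, 77, 0], "angular": [0, 0, 0]},
    {"fingers": 1, "slide": [-8, 116, 5], "angular": [0, 0, 0]},
    {"fingers": 1, "slide": [-14.5, 154, 20], "angular": [0, 0, 0]},
    {"fingers": 1, "slide": [-14.5, 154, 33], "angular": [0, 0, 0]},
    {"fingers": 1, "slide": [-14.5, 154, 39], "angular": [0, 0, 0]},
    {"fingers": 1, "slide": [-14.5, 154, 39.5], "angular": [0, 0, 0]},
    {"fingers": 1, "slide": [-14.5, 154, 39.5], "angular": [0, 0, 0]},
  ],
)

```text
clock: 19.55
tcp_pos: [0.3996, -0.0498, -0.0112]
orientation: [0.0, 0.022, 1.0, -0.0]
wrist_force: [0.4, -0.6, -1.0]
finger_gap: 0.018
grip_force: 59.4
```

Emit:
jog_arm(
  moves=[
    {"fingers": 0.5, "slide": [0, 0, 0], "angular": [0, 0, 0]},
    {"fingers": 0.5, "slide": [0, 0, 0], "angular": [0, 0, 0]},
    {"fingers": 0.5, "slide": [0, 0, -15], "angular": [0, 0, 0]},
    {"fingers": 0.5, "slide": [0, 0, -50], "angular": [0, 0, 0]},
    {"fingers": 0.5, "slide": [0, 0, -90], "angular": [0, 0, 0]},
    {"fingers": 0.5, "slide": [0, 0, -90], "angular": [0, 0, 0]},
  ],
  squeeze=30,
)

```text
clock: 20.05
tcp_pos: [0.4031, -0.0516, 0.0849]
orientation: [0.005, 0.023, 1.0, -0.002]
wrist_force: [1.1, -0.2, 0.3]
finger_gap: 0.0428
grip_force: 0.0
```

```bash
cat > v.py <<'E'
from h import *
np.set_printoptions(precision=4,suppress=True)
S,T=read_camera("scene"),read_camera("top")
def blobs(p,lo,hi,roi,z,nm,m=10):
    k=cv2.inRange(cv2.cvtColor(p["color"],cv2.COLOR_RGB2HSV),lo,hi);q=k*0;a,b,c,d=roi;q[b:d,a:c]=k[b:d,a:c]
    n,l,st,ce=cv2.connectedComponentsWithStats(q)
    for i in range(1,n):
        if st[i,4]>=m: print(nm,ce[i].round(1),st[i,4],at(p,ce[i],z)[:2])
G=((55,90,40),(85,255,255));B=((105,110,60),(130,255,255))
if __name__=="__main__":
    from hk import hook
    hook("scene",.009)
    blobs(S,*G,(200,300,285,345),.043,"green S");blobs(T,*G,(160,250,215,300),.043,"green T",15)
    blobs(S,*B,(180,250,230,300),.043,"blue S");blobs(T,*B,(170,195,200,225),.043,"blue T",15)
    for n,p in(("S",S),("T",T)):
        for k in("cell_left","cell_right","tray_slot","tray_vial_1"):
            z={"tray_slot":.048}.get(k,.019)
            for q in tip_of(k,p)[:4]:
                if q["p"]>.2: print(n,k,round(q["p"],2),q["point"],at(p,q["point"],z)[:2])
E
python3 v.py; python3 go.py .430,.3145,.10,150
```

```text
scene 272 mid [ 0.3995 -0.0518] mean [ 0.3995 -0.0518] yaw -4.380601458870182 len 0.09351092378543988 wid 0.026841661729449268
green S [264.3 308.1] 58 [0.3914 0.2432]
green S [225.5 316.4] 57 [0.4305 0.315 ]
green S [260.1 332.9] 67 [0.3527 0.2883]
green T [169.2 261.8] 33 [0.4293 0.3141]
green T [198.5 277.4] 31 [0.3902 0.2424]
green T [179.9 293.8] 34 [0.3517 0.2875]
blue S [202.5 273.4] 52 [0.5555 0.283 ]
blue T [182.2 210.6] 35 [0.5545 0.2827]
S cell_right 0.94 [347.4, 176.2] [ 0.5802 -0.2381]
S cell_right 0.42 [339.5, 181.5] [ 0.5798 -0.2039]
S tray_slot 0.74 [353.7, 183.1] [ 0.527  -0.1992]
S tray_vial_1 0.62 [316.9, 182.9] [ 0.6192 -0.1528]
S tray_vial_1 0.56 [334.9, 181.3] [ 0.5893 -0.1951]
S tray_vial_1 0.56 [328.2, 176.4] [ 0.6172 -0.1973]
T cell_left 0.67 [361.0, 193.4] [ 0.5913 -0.1619]
T cell_right 0.7 [397.6, 193.8] [ 0.5883 -0.2532]
T tray_slot 0.83 [379.6, 217.3] [ 0.5276 -0.2014]
T tray_vial_1 0.65 [381.0, 195.5] [ 0.5849 -0.2116]
T tray_vial_1 0.56 [360.1, 181.1] [ 0.6225 -0.1607]
T tray_vial_1 0.48 [392.1, 183.4] [ 0.615  -0.2406]
T tray_vial_1 0.4 [381.7, 183.8] [ 0.6145 -0.2146]
.430,.3145,.10,150 [-15.5 364.8  -6.2] [ 0.  -0.  27.5]
```

```bash
python3 go.py .430,.3148,.10,177.5 .430,.3148,.021,177.5; python3 - <<'E'
from v import *
p=T;g=cv2.cvtColor(p["color"],cv2.COLOR_RGB2GRAY)
# plate front/bottom + sides in the top view: intensity columns/rows around the tray
a=np.radians(-2.5);ex=np.array([np.cos(a),np.sin(a)]);ey=np.array([-ex[1],ex[0]]);s=np.array([.530,-.2015])
def prof(o,d,z,L,n):
    out=[]
    for k in np.linspace(*L,n):
        q=o+d*k;u=proj(p,[q[0],q[1],z]);out.append(int(cv2.getRectSubPix(g,(1,1),tuple(map(float,u)))[0,0]))
    return out
print("y-profile at plate top x=+3,z=.087, y -110..110 step 4",prof(s+ex*.003,ey,.087,(-.11,.11),56))
print("x-profile z=.087 y=30, x -30..30 step2",prof(s+ey*.06,ex,.087,(-.03,.03),31))
print("x-profile left cell z=.035, x 20..80 step2",prof(s+ey*.046,ex,.035,(.02,.08),31))
print("y-profile z=.035 x=51, y -90..90 step 3",prof(s+ex*.051,ey,.035,(-.09,.09),61))
E
```

```text
.430,.3148,.10,177.5 [-15.5 365.1  -6.2] [ 0. -0. -0.]
.430,.3148,.021,177.5 [-15.6 365.1  72.8] [ 0. -0. -0.]
y-profile at plate top x=+3,z=.087, y -110..110 step 4 [132, 132, 132, 132, 132, 131, 124, 108, 103, 101, 101, 101, 102, 104, 103, 103, 105, 105, 106, 106, 105, 100, 100, 102, 102, 100, 98, 98, 96, 80, 69, 68, 70, 70, 68, 70, 71, 70, 67, 66, 67, 69, 68, 64, 64, 64, 65, 62, 63, 61, 53, 59, 77, 84, 84, 99]
x-profile z=.087 y=30, x -30..30 step2 [82, 82, 84, 86, 86, 85, 85, 84, 84, 81, 76, 68, 57, 45, 37, 44, 58, 74, 94, 118, 139, 148, 150, 149, 149, 149, 145, 137, 131, 135, 140]
x-profile left cell z=.035, x 20..80 step2 [149, 149, 150, 149, 147, 138, 131, 131, 139, 144, 146, 148, 149, 149, 149, 149, 149, 149, 151, 157, 171, 180, 179, 167, 159, 166, 164, 152, 136, 126, 121]
y-profile z=.035 x=51, y -90..90 step 3 [130, 130, 129, 129, 131, 143, 175, 201, 189, 171, 188, 207, 210, 209, 210, 209, 209, 209, 209, 209, 209, 200, 186, 175, 158, 146, 122, 81, 50, 38, 48, 76, 96, 107, 136, 161, 165, 162, 158, 139, 132, 144, 148, 148, 148, 149, 149, 149, 149, 149, 149, 149, 148, 150, 145, 134, 128, 110, 88, 87, 98]
```

Emit:
jog_arm(
  moves=[
    {"fingers": 0.5, "slide": [-2, 40, -6], "angular": [0, 0, 0]},
    {"fingers": 0.5, "slide": [-4, 81, -6], "angular": [0, 0, 0]},
    {"fingers": 0.5, "slide": [-6, 122, -6], "angular": [0, 0, 0]},
    {"fingers": 0.5, "slide": [-7, 163, -6], "angular": [0, 0, 0]},
    {"fingers": 0.5, "slide": [-9, 204, -6], "angular": [0, 0, 0]},
    {"fingers": 0.5, "slide": [-10, 245, -6], "angular": [0, 0, 0]},
    {"fingers": 0.5, "slide": [-12, 286, -6], "angular": [0, 0, 0]},
    {"fingers": 0.5, "slide": [-14, 327, -6], "angular": [0, 0, 0]},
    {"fingers": 0.5, "slide": [-15.5, 365, -6], "angular": [0, 0, 0]},
    {"fingers": 0.5, "slide": [-15.5, 365, -6], "angular": [0, 0, 0]},
  ],
)

```text
clock: 21.53
tcp_pos: [0.4314, 0.3209, 0.0848]
orientation: [0.002, 0.019, 1.0, 0.002]
wrist_force: [0.5, 0.7, 0.5]
finger_gap: 0.0425
grip_force: 0.0
```

```bash
python3 go.py .430,.3148,.021,177.5; python3 - <<'E'
from v import *
from scipy.signal import find_peaks
a=np.radians(-2.5);ex=np.array([np.cos(a),np.sin(a)]);ey=np.array([-ex[1],ex[0]]);s=np.array([.530,-.2015])
def prof(p,o,d,z,L,n):
    g=cv2.cvtColor(p["color"],cv2.COLOR_RGB2GRAY);out=[]
    for k in np.linspace(*L,n):
        q=o+d*k;u=proj(p,[q[0],q[1],z]);out.append(int(cv2.getRectSubPix(g,(1,1),tuple(map(float,u)))[0,0]))
    return out
for y in(-.06,-.046,-.032,.032,.046,.06): print("T x 24..80/2 at y",y,prof(T,s+ey*y,ex,.035,(.024,.08),29))
for x in(.042,.051,.06): print("T y -90..90/3 at x",x,prof(T,s+ex*x,ey,.035,(-.09,.09),61))
print("S y plate top -110..110/4",prof(S,s+ex*.003,ey,.085,(-.11,.11),56))
print("S slot row z.048 y -40..40/2",prof(S,s,ey,.048,(-.04,.04),41))
for x in(.051,.06):print("S y -90..90/3 z.035",x,prof(S,s+ex*x,ey,.035,(-.09,.09),61))
# blob of dark caps, z=.067
for n,p in(("S",S),("T",T)):
    k=cv2.inRange(cv2.cvtColor(p["color"],cv2.COLOR_RGB2GRAY),0,48);c=proj(p,[.6,-.2,.067]).astype(int);q=k*0;q[c[1]-32:c[1]+32,c[0]-45:c[0]+40]=k[c[1]-32:c[1]+32,c[0]-45:c[0]+40]
    N,l,st,ce=cv2.connectedComponentsWithStats(q)
    for i in range(1,N):
        if 8<st[i,4]<120: d=at(p,ce[i],.064)[:2]-s;print(n,ce[i].round(1),st[i,4],"rel",d@ex,d@ey)
E
```

```text
.430,.3148,.021,177.5 [ 1.4 -6.5 79.3] [0.2 0.2 0.3]
T x 24..80/2 at y -0.06 [154, 168, 170, 160, 156, 162, 176, 185, 191, 195, 197, 197, 198, 198, 199, 201, 204, 205, 202, 194, 181, 170, 169, 174, 183, 191, 195, 196, 196]
T x 24..80/2 at y -0.046 [179, 195, 204, 192, 177, 175, 183, 193, 208, 217, 220, 220, 220, 220, 219, 219, 220, 220, 218, 208, 188, 170, 165, 184, 199, 203, 194, 174, 153]
T x 24..80/2 at y -0.032 [183, 198, 204, 192, 179, 182, 189, 198, 210, 217, 220, 220, 220, 219, 219, 220, 220, 220, 218, 207, 186, 171, 168, 183, 191, 197, 197, 188, 172]
T x 24..80/2 at y 0.032 [166, 181, 195, 192, 180, 171, 179, 182, 191, 200, 206, 207, 208, 209, 210, 211, 210, 210, 209, 202, 188, 164, 159, 173, 190, 202, 205, 205, 204]
T x 24..80/2 at y 0.046 [173, 190, 205, 200, 189, 182, 186, 189, 203, 214, 219, 220, 219, 220, 219, 219, 219, 220, 219, 213, 198, 178, 167, 175, 173, 160, 144, 133, 127]
T x 24..80/2 at y 0.06 [171, 188, 205, 202, 190, 183, 183, 187, 204, 215, 220, 220, 220, 220, 219, 220, 220, 219, 219, 217, 207, 190, 175, 183, 189, 198, 206, 209, 205]
T y -90..90/3 at x 0.042 [
[... 1891 characters left out ...]
, 162, 165, 166, 171, 164, 151, 137, 123, 113, 104, 111, 124, 141, 153, 176, 176, 151, 124, 121, 127, 133, 142, 143, 143, 145, 142, 147, 147, 148, 161, 176, 154, 126, 121, 136, 169, 191]
S [341.  156.7] 18 rel 0.08904163338014025 -0.04108220564991389
S [330.5 162.8] 13 rel 0.08804186470363155 0.002068449026943884
S [339.7 168.7] 17 rel 0.05253236996616318 0.0014067601453267673
S [318.5 169.5] 16 rel 0.08810244151208228 0.04830149359964667
T [361.6 179.1] 19 rel 0.08820592437993047 0.04652559534309532
T [398.1 179.5] 22 rel 0.08929746232346737 -0.041937663422854855
T [380.4 179.8] 19 rel 0.08752647179556053 0.0010214420417604857
T [380.5 193.9] 22 rel 0.05304310714238743 0.0004369159441588117
```

Emit:
jog_arm(
  moves=[
    {"fingers": 0.5, "slide": [1.4, -6.5, 20], "angular": [0.2, 0.2, 0]},
    {"fingers": 0.5, "slide": [1.4, -6.5, 40], "angular": [0.2, 0.2, 0]},
    {"fingers": 0.5, "slide": [1.4, -6.5, 65], "angular": [0.2, 0.2, 0]},
    {"fingers": 0.5, "slide": [1.4, -6.5, 79], "angular": [0.2, 0.2, 0]},
    {"fingers": 0.5, "slide": [1.4, -6.5, 79], "angular": [0.2, 0.2, 0]},
    {"fingers": 0.5, "slide": [1.4, -6.5, 79], "angular": [0.2, 0.2, 0]},
  ],
)

```text
clock: 22.13
tcp_pos: [0.428, 0.3064, 0.0053]
orientation: [-0.003, 0.023, 1.0, -0.002]
wrist_force: [0.1, 0.1, 1.2]
finger_gap: 0.0428
grip_force: 0.0
```

Emit:
jog_arm(
  moves=[
    {"fingers": 1, "slide": [0, 0, 0], "angular": [0, 0, 0]},
    {"fingers": 1, "slide": [0, 0, 0], "angular": [0, 0, 0]},
    {"fingers": 1, "slide": [0, 0, 0], "angular": [0, 0, 0]},
    {"fingers": 1, "slide": [0, 0, 0], "angular": [0, 0, 0]},
  ],
  squeeze=25,
)

```text
clock: 22.47
tcp_pos: [0.43, 0.3083, 0.0072]
orientation: [-0.0, 0.022, 1.0, -0.001]
wrist_force: [-0.2, -1.5, 4.8]
finger_gap: 0.0197
grip_force: 25.5
```

```bash
python3 go.py .430,.3148,.13,177.5 .46,-.154,.13,177.5 .5847,-.1543,.13,177.5
```

```text
.430,.3148,.13,177.5 [   0.3    6.2 -107.4] [-0.2 -0.  -0. ]
.46,-.154,.13,177.5 [ -50.3 -460.8 -106. ] [-0.2 -0.  -0. ]
.5847,-.1543,.13,177.5 [-174.9 -455.6 -106. ] [-0.2 -0.  -0. ]
```

Emit:
jog_arm(
  moves=[
    {"fingers": 1, "slide": [0, 0, -20], "angular": [0, 0, 0]},
    {"fingers": 1, "slide": [0, 0, -50], "angular": [0, 0, 0]},
    {"fingers": 1, "slide": [0, 0, -85], "angular": [0, 0, 0]},
    {"fingers": 1, "slide": [1, -20, -106], "angular": [0, 0, 0]},
    {"fingers": 1, "slide": [3, -55, -106], "angular": [0, 0, 0]},
    {"fingers": 1, "slide": [5, -90, -106], "angular": [0, 0, 0]},
    {"fingers": 1, "slide": [6, -125, -106], "angular": [0, 0, 0]},
    {"fingers": 1, "slide": [7, -160, -106], "angular": [0, 0, 0]},
    {"fingers": 1, "slide": [7, -190, -106], "angular": [0, 0, 0]},
    {"fingers": 1, "slide": [7, -190, -106], "angular": [0, 0, 0]},
  ],
)

```text
clock: 23.3
tcp_pos: [0.4133, 0.1151, 0.1129]
orientation: [-0.001, 0.024, 1.0, -0.003]
wrist_force: [-0.4, 0.7, -0.4]
finger_gap: 0.0197
grip_force: 25.2
```

```bash
python3 go.py .42,-.05,.13,177.5 .5847,-.1543,.13,177.5
```

```text
.42,-.05,.13,177.5 [ -14.7 -164.5   -0.7] [-0.3 -0.1 -0.3]
.5847,-.1543,.13,177.5 [-184.3 -260.7   -0.6] [-0.3 -0.1 -0.3]
```

Emit:
jog_arm(
  moves=[
    {"fingers": 1, "slide": [-3, -35, 0], "angular": [0, 0, 0]},
    {"fingers": 1, "slide": [-6, -70, 0], "angular": [0, 0, 0]},
    {"fingers": 1, "slide": [-9, -105, 0], "angular": [0, 0, 0]},
    {"fingers": 1, "slide": [-15, -140, 0], "angular": [0, 0, 0]},
    {"fingers": 1, "slide": [-35, -170, 0], "angular": [0, 0, 0]},
    {"fingers": 1, "slide": [-65, -190, 0], "angular": [0, 0, 0]},
    {"fingers": 1, "slide": [-97, -208, 0], "angular": [0, 0, 0]},
    {"fingers": 1, "slide": [-128, -226, 0], "angular": [0, 0, 0]},
    {"fingers": 1, "slide": [-157, -245, 0], "angular": [0, 0, 0]},
    {"fingers": 1, "slide": [-184, -260, 0], "angular": [0, 0, 0]},
  ],
)

```text
clock: 24.13
tcp_pos: [0.5882, -0.1502, 0.1131]
orientation: [-0.001, 0.022, 1.0, -0.002]
wrist_force: [-0.1, -0.4, -0.0]
finger_gap: 0.02
grip_force: 25.2
```

Emit:
jog_arm(
  moves=[
    {"fingers": 1, "slide": [0, 0, 0], "angular": [0, 0, 0]},
    {"fingers": 1, "slide": [0, 0, 0], "angular": [0, 0, 0]},
    {"fingers": 1, "slide": [0, 0, 0], "angular": [0, 0, 0]},
  ],
)

```text
clock: 24.38
tcp_pos: [0.5856, -0.1482, 0.1125]
orientation: [-0.002, 0.022, 1.0, -0.001]
wrist_force: [-1.3, 0.1, 0.2]
finger_gap: 0.0196
grip_force: 25.2
```

```bash
cat > pl.py <<'E'
from v import *
import sys
from go import rel
t,r=tool();zb=t[2]-.0072;s=get_state();print(t,"bottom z",zb,s["finger_gap"],s["grip_force"])
def cap(p,c,z,ctr,m=8,w=25):
    u=proj(p,[*ctr,z]).astype(int);blobs(p,*c,(u[0]-w,u[1]-w,u[0]+w,u[1]+w),z,"cap",m)
c=G if sys.argv[1]=="g" else B
for p in(S,T): cap(p,c,zb+.043,t[:2])
for a in sys.argv[2:]:
    x,y,b=map(float,a.split(","));print(a,*rel(x,y,b+.0072,177.5))
E
python3 pl.py g .5847,-.1543,.05 .5847,-.1543,.0205
```

```text
[ 0.5852 -0.1479  0.1131] bottom z 0.10585442241728793 0.02017458532990216 25.154555467888713
cap [329.4 150.1] 17 [ 0.5851 -0.1553]
.5847,-.1543,.05 [ 0.1 -6.3 55.9] [-0.2 -0.2  0. ]
.5847,-.1543,.0205 [-0.  -6.2 85.4] [-0.2 -0.2  0. ]
```

Emit:
jog_arm(
  moves=[
    {"fingers": 1, "slide": [0, -6, 20], "angular": [0, 0, 0]},
    {"fingers": 1, "slide": [0, -6, 45], "angular": [0, 0, 0]},
    {"fingers": 1, "slide": [0, -6, 60], "angular": [0, 0, 0]},
    {"fingers": 1, "slide": [0, -6, 70], "angular": [0, 0, 0]},
    {"fingers": 1, "slide": [0, -6, 78], "angular": [0, 0, 0]},
    {"fingers": 1, "slide": [0, -6, 83], "angular": [0, 0, 0]},
    {"fingers": 1, "slide": [0, -6, 84], "angular": [0, 0, 0]},
    {"fingers": 1, "slide": [0, -6, 84], "angular": [0, 0, 0]},
  ],
)

```text
clock: 25.15
tcp_pos: [0.586, -0.1552, 0.0294]
orientation: [-0.001, 0.022, 1.0, -0.002]
wrist_force: [-0.2, 0.1, -0.7]
finger_gap: 0.0198
grip_force: 25.2
```

```bash
python3 pl.py g .5847,-.1543,.0195; python3 - <<'E'
from v import *
cv2.imwrite("pics/place.png",np.hstack([cv2.resize(S["color"][140:220,300:380,::-1],(400,400),interpolation=cv2.INTER_CUBIC),cv2.resize(T["color"][160:240,335:415,::-1],(400,400),interpolation=cv2.INTER_CUBIC)]))
E
```

```text
[ 0.5864 -0.1554  0.0299] bottom z 0.022700565753589752 0.019913323321738025 25.15466243494302
cap [329.3 174. ] 18 [ 0.5849 -0.1627]
.5847,-.1543,.0195 [1.8 1.1 3.2] [-0.2 -0.1 -0. ]
```

View pics/place.png

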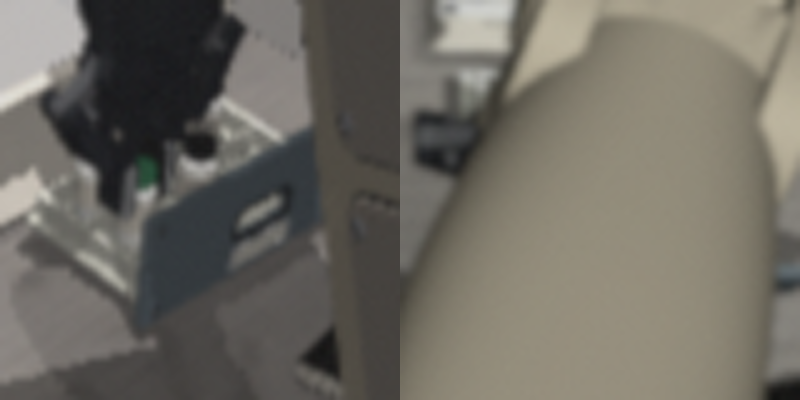

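The green cap at (147,170) is in the left front cell between the fingers, and the middle black cap at (200,145) is clear. I'll lower it until it touches.

Emit:
jog_arm(
  moves=[
    {"fingers": 1, "slide": [1.5, 1, 2], "angular": [0, 0, 0]},
    {"fingers": 1, "slide": [1.5, 1, 3], "angular": [0, 0, 0]},
    {"fingers": 1, "slide": [1.5, 1, 3], "angular": [0, 0, 0]},
  ],
)

```text
clock: 25.6
tcp_pos: [0.5843, -0.1541, 0.0262]
orientation: [-0.001, 0.022, 1.0, -0.002]
wrist_force: [-0.1, -0.3, 0.7]
finger_gap: 0.0196
grip_force: 25.3
```

Emit:
jog_arm(
  moves=[
    {"fingers": 1, "slide": [0, 0, 1], "angular": [0, 0, 0]},
    {"fingers": 1, "slide": [0, 0, 1.5], "angular": [0, 0, 0]},
    {"fingers": 1, "slide": [0, 0, 1.5], "angular": [0, 0, 0]},
  ],
)

```text
clock: 25.85
tcp_pos: [0.5854, -0.1542, 0.026]
orientation: [-0.0, 0.022, 1.0, -0.002]
wrist_force: [0.2, 2.0, 9.2]
finger_gap: 0.0199
grip_force: 26.0
```

Emit:
jog_arm(
  moves=[
    {"fingers": 1, "slide": [0, 0, -1.2], "angular": [0, 0, 0]},
    {"fingers": 0.65, "slide": [0, 0, -1.2], "angular": [0, 0, 0]},
    {"fingers": 0.65, "slide": [0, 0, -1.2], "angular": [0, 0, 0]},
    {"fingers": 0.65, "slide": [0, 0, -10], "angular": [0, 0, 0]},
    {"fingers": 0.65, "slide": [0, 0, -35], "angular": [0, 0, 0]},
    {"fingers": 0.65, "slide": [0, 0, -70], "angular": [0, 0, 0]},
    {"fingers": 0.65, "slide": [0, 0, -90], "angular": [0, 0, 0]},
    {"fingers": 0.65, "slide": [0, 0, -90], "angular": [0, 0, 0]},
  ],
)

```text
clock: 26.52
tcp_pos: [0.5876, -0.1551, 0.1202]
orientation: [0.003, 0.022, 1.0, -0.003]
wrist_force: [0.8, 0.1, 0.9]
finger_gap: 0.0298
grip_force: 0.0
```

```bash
python3 - <<'E'
from v import *
for p,n in((S,"S"),(T,"T")):
    u=proj(p,[.585,-.154,.062]).astype(int);blobs(p,*G,(u[0]-15,u[1]-15,u[0]+15,u[1]+15),.062,n,4)
E
python3 go.py .42,-.05,.115,177.5 .42,.12,.115,177.5 .5545,.283,.11,177.5
```

```text
S [327.3 175.9] 22 [ 0.5861 -0.1564]
.42,-.05,.115,177.5 [169.7  96.9  15.8] [-0.3 -0.  -0. ]
.42,.12,.115,177.5 [177.2 266.8  15.1] [-0.3 -0.  -0. ]
.5545,.283,.11,177.5 [ 50.  435.5  19.3] [-0.3 -0.  -0. ]
```

Emit:
jog_arm(
  moves=[
    {"fingers": 0.5, "slide": [40, 15, 8], "angular": [0, 0, 0]},
    {"fingers": 0.5, "slide": [78, 32, 15], "angular": [0, 0, 0]},
    {"fingers": 0.5, "slide": [115, 50, 15], "angular": [0, 0, 0]},
    {"fingers": 0.5, "slide": [150, 70, 15], "angular": [0, 0, 0]},
    {"fingers": 0.5, "slide": [169, 100, 15], "angular": [0, 0, 0]},
    {"fingers": 0.5, "slide": [172, 140, 15], "angular": [0, 0, 0]},
    {"fingers": 0.5, "slide": [174, 180, 15], "angular": [0, 0, 0]},
    {"fingers": 0.5, "slide": [176, 220, 15], "angular": [0, 0, 0]},
    {"fingers": 0.5, "slide": [178, 260, 15], "angular": [0, 0, 0]},
    {"fingers": 0.5, "slide": [179, 300, 15], "angular": [0, 0, 0]},
  ],
)

```text
clock: 27.45
tcp_pos: [0.4169, 0.1552, 0.0976]
orientation: [-0.003, 0.022, 1.0, -0.002]
wrist_force: [0.6, -0.1, 0.5]
finger_gap: 0.0425
grip_force: 0.0
```

```bash
python3 go.py .42,.24,.115,177.5 .5545,.283,.11,177.5
```

```text
.42,.24,.115,177.5 [ 0.7 84.8 -2.2] [-0.2 -0.3 -0. ]
.5545,.283,.11,177.5 [-131.8  133.8    1.9] [-0.2 -0.3 -0. ]
```

Emit:
jog_arm(
  moves=[
    {"fingers": 0.5, "slide": [0, 40, 0], "angular": [0, 0, 0]},
    {"fingers": 0.5, "slide": [0, 80, 0], "angular": [0, 0, 0]},
    {"fingers": 0.5, "slide": [-15, 110, 0], "angular": [0, 0, 0]},
    {"fingers": 0.5, "slide": [-50, 126, 0], "angular": [0, 0, 0]},
    {"fingers": 0.5, "slide": [-90, 133, 0], "angular": [0, 0, 0]},
    {"fingers": 0.5, "slide": [-131, 133, 0], "angular": [0, 0, 0]},
    {"fingers": 0.5, "slide": [-131, 133, 0], "angular": [0, 0, 0]},
    {"fingers": 0.5, "slide": [-131, 133, 0], "angular": [0, 0, 0]},
    {"fingers": 0.5, "slide": [-131, 133, 0], "angular": [0, 0, 0]},
  ],
)

```text
clock: 28.2
tcp_pos: [0.5538, 0.28, 0.0959]
orientation: [-0.004, 0.022, 1.0, -0.002]
wrist_force: [-0.4, -0.1, 0.8]
finger_gap: 0.0427
grip_force: 0.0
```

```bash
python3 go.py .5545,.283,.022,177.5
```

```text
.5545,.283,.022,177.5 [-1.2  3.5 89.4] [-0.3 -0.4 -0. ]
```

Emit:
jog_arm(
  moves=[
    {"fingers": 0.5, "slide": [-1, 3.5, 25], "angular": [-0.3, -0.4, 0]},
    {"fingers": 0.5, "slide": [-1, 3.5, 55], "angular": [-0.3, -0.4, 0]},
    {"fingers": 0.5, "slide": [-1, 3.5, 78], "angular": [-0.3, -0.4, 0]},
    {"fingers": 0.5, "slide": [-1, 3.5, 89], "angular": [-0.3, -0.4, 0]},
    {"fingers": 0.5, "slide": [-1, 3.5, 89], "angular": [-0.3, -0.4, 0]},
    {"fingers": 0.5, "slide": [-1, 3.5, 89], "angular": [-0.3, -0.4, 0]},
  ],
)

```text
clock: 28.7
tcp_pos: [0.5552, 0.2838, 0.0092]
orientation: [0.002, 0.022, 1.0, 0.001]
wrist_force: [0.9, -0.1, 0.8]
finger_gap: 0.0427
grip_force: 0.0
```

Emit:
jog_arm(
  moves=[
    {"fingers": 1, "slide": [0, 0, 0], "angular": [0, 0, 0]},
    {"fingers": 1, "slide": [0, 0, 0], "angular": [0, 0, 0]},
    {"fingers": 1, "slide": [0, 0, 0], "angular": [0, 0, 0]},
    {"fingers": 1, "slide": [0, 0, 0], "angular": [0, 0, 0]},
  ],
  squeeze=25,
)

```text
clock: 29.03
tcp_pos: [0.5578, 0.2845, 0.0111]
orientation: [0.004, 0.022, 1.0, 0.001]
wrist_force: [-1.1, -1.4, 7.0]
finger_gap: 0.0198
grip_force: 24.6
```

```bash
python3 -c "
from h import *
print(tool()[0])"; python3 go.py .42,.24,.13,177.5 .415,.10,.13,177.5
```

```text
[0.55775937 0.28445383 0.01111872]
.42,.24,.13,177.5 [ 134.9  -50.1 -104.5] [ 0.2  0.4 -0. ]
.415,.10,.13,177.5 [ 133.8 -190.2 -104.9] [ 0.2  0.4 -0. ]
```

Emit:
jog_arm(
  moves=[
    {"fingers": 1, "slide": [0, 0, -20], "angular": [0, 0, 0]},
    {"fingers": 1, "slide": [0, 0, -50], "angular": [0, 0, 0]},
    {"fingers": 1, "slide": [0, 0, -85], "angular": [0, 0, 0]},
    {"fingers": 1, "slide": [25, -2, -105], "angular": [0.2, 0.4, 0]},
    {"fingers": 1, "slide": [60, -6, -105], "angular": [0.2, 0.4, 0]},
    {"fingers": 1, "slide": [95, -14, -105], "angular": [0.2, 0.4, 0]},
    {"fingers": 1, "slide": [125, -30, -105], "angular": [0.2, 0.4, 0]},
    {"fingers": 1, "slide": [135, -62, -105], "angular": [0.2, 0.4, 0]},
    {"fingers": 1, "slide": [135, -97, -105], "angular": [0.2, 0.4, 0]},
    {"fingers": 1, "slide": [135, -97, -105], "angular": [0.2, 0.4, 0]},
  ],
)

```text
clock: 29.87
tcp_pos: [0.4151, 0.1891, 0.1139]
orientation: [-0.001, 0.023, 1.0, -0.002]
wrist_force: [-0.4, -0.1, 0.2]
finger_gap: 0.0196
grip_force: 24.6
```

```bash
python3 go.py .415,.10,.135,177.5 .42,-.05,.135,177.5 .5807,-.2463,.135,177.5
```

```text
.415,.10,.135,177.5 [ -4.  -89.   -5.3] [-0.2 -0.2 -0.2]
.42,-.05,.135,177.5 [ -16.  -238.6   -4.7] [-0.2 -0.2 -0.2]
.5807,-.2463,.135,177.5 [-185.7 -427.2   -4.4] [-0.2 -0.2 -0.2]
```

Emit:
jog_arm(
  moves=[
    {"fingers": 1, "slide": [-2, -38, -3], "angular": [0, 0, 0]},
    {"fingers": 1, "slide": [-4, -76, -5], "angular": [0, 0, 0]},
    {"fingers": 1, "slide": [-6, -114, -5], "angular": [0, 0, 0]},
    {"fingers": 1, "slide": [-9, -152, -5], "angular": [0, 0, 0]},
    {"fingers": 1, "slide": [-12, -190, -5], "angular": [0, 0, 0]},
    {"fingers": 1, "slide": [-16, -228, -5], "angular": [0, 0, 0]},
    {"fingers": 1, "slide": [-30, -262, -5], "angular": [0, 0, 0]},
    {"fingers": 1, "slide": [-50, -294, -5], "angular": [0, 0, 0]},
    {"fingers": 1, "slide": [-72, -325, -5], "angular": [0, 0, 0]},
    {"fingers": 1, "slide": [-94, -352, -5], "angular": [0, 0, 0]},
  ],
)

```text
clock: 30.7
tcp_pos: [0.4965, -0.1656, 0.1195]
orientation: [-0.0, 0.023, 1.0, -0.001]
wrist_force: [0.2, 0.3, 0.4]
finger_gap: 0.0198
grip_force: 24.7
```

Emit:
jog_arm(
  moves=[
    {"fingers": 1, "slide": [-25, -22, 0], "angular": [0, 0, 0]},
    {"fingers": 1, "slide": [-50, -42, 0], "angular": [0, 0, 0]},
    {"fingers": 1, "slide": [-75, -62, 0], "angular": [0, 0, 0]},
    {"fingers": 1, "slide": [-91, -75, 0], "angular": [0, 0, 0]},
    {"fingers": 1, "slide": [-91, -75, 0], "angular": [0, 0, 0]},
    {"fingers": 1, "slide": [-91, -75, 0], "angular": [0, 0, 0]},
  ],
)

```text
clock: 31.2
tcp_pos: [0.5837, -0.2426, 0.1183]
orientation: [-0.001, 0.022, 1.0, -0.001]
wrist_force: [0.4, 0.5, -0.0]
finger_gap: 0.02
grip_force: 24.7
```

```bash
sed -i 's/\.0072/.0111/g; s/rel(x,y,b+.0111/rel(x,y,b+.0111/' pl.py; python3 pl.py b .5807,-.2463,.05 .5807,-.2463,.020
```

```text
[ 0.5824 -0.2412  0.1185] bottom z 0.10737440713996355 0.019444995773191802 24.68089520931244
cap [354.6 136.3] 17 [ 0.5803 -0.2489]
.5807,-.2463,.05 [ 1.2 -5.1 57.4] [-0.1 -0.2 -0. ]
.5807,-.2463,.020 [ 1.1 -5.  87.4] [-0.1 -0.2 -0. ]
```

Emit:
jog_arm(
  moves=[
    {"fingers": 1, "slide": [1, -5, 20], "angular": [0, 0, 0]},
    {"fingers": 1, "slide": [1, -5, 45], "angular": [0, 0, 0]},
    {"fingers": 1, "slide": [1, -5, 60], "angular": [0, 0, 0]},
    {"fingers": 1, "slide": [1, -5, 70], "angular": [0, 0, 0]},
    {"fingers": 1, "slide": [1, -5, 78], "angular": [0, 0, 0]},
    {"fingers": 1, "slide": [1, -5, 83], "angular": [0, 0, 0]},
    {"fingers": 1, "slide": [1, -5, 85], "angular": [0, 0, 0]},
    {"fingers": 1, "slide": [1, -5, 85], "angular": [0, 0, 0]},
  ],
)

```text
clock: 31.97
tcp_pos: [0.5816, -0.2469, 0.0339]
orientation: [-0.001, 0.022, 1.0, -0.001]
wrist_force: [0.3, 0.1, -0.6]
finger_gap: 0.0196
grip_force: 24.7
```

Emit:
jog_arm(
  moves=[
    {"fingers": 1, "slide": [0, 0, 2], "angular": [0, 0, 0]},
    {"fingers": 1, "slide": [0, 0, 3], "angular": [0, 0, 0]},
    {"fingers": 1, "slide": [0, 0, 3], "angular": [0, 0, 0]},
  ],
)

```text
clock: 32.22
tcp_pos: [0.5817, -0.2472, 0.0309]
orientation: [-0.001, 0.022, 1.0, -0.001]
wrist_force: [-0.3, 0.5, -0.8]
finger_gap: 0.0199
grip_force: 24.7
```

Emit:
jog_arm(
  moves=[
    {"fingers": 1, "slide": [0, 0, 1], "angular": [0, 0, 0]},
    {"fingers": 1, "slide": [0, 0, 1.5], "angular": [0, 0, 0]},
    {"fingers": 1, "slide": [0, 0, 1.5], "angular": [0, 0, 0]},
  ],
)

```text
clock: 32.47
tcp_pos: [0.582, -0.2473, 0.0301]
orientation: [-0.001, 0.022, 1.0, -0.001]
wrist_force: [-1.7, 0.3, 4.1]
finger_gap: 0.0194
grip_force: 25.0
```

Contact at the floor height. Release and rise.

Emit:
jog_arm(
  moves=[
    {"fingers": 1, "slide": [0, 0, -0.5], "angular": [0, 0, 0]},
    {"fingers": 0.65, "slide": [0, 0, -0.5], "angular": [0, 0, 0]},
    {"fingers": 0.65, "slide": [0, 0, -0.5], "angular": [0, 0, 0]},
    {"fingers": 0.65, "slide": [0, 0, -10], "angular": [0, 0, 0]},
    {"fingers": 0.65, "slide": [0, 0, -35], "angular": [0, 0, 0]},
    {"fingers": 0.65, "slide": [0, 0, -70], "angular": [0, 0, 0]},
    {"fingers": 1, "slide": [40, 20, -85], "angular": [0, 0, 0]},
    {"fingers": 1, "slide": [80, 30, -85], "angular": [0, 0, 0]},
    {"fingers": 1, "slide": [110, 48, -85], "angular": [0, 0, 0]},
    {"fingers": 1, "slide": [110, 48, -85], "angular": [0, 0, 0]},
  ],
)

```text
clock: 33.3
tcp_pos: [0.4642, -0.1879, 0.1126]
orientation: [-0.007, 0.022, 1.0, 0.002]
wrist_force: [-0.8, 0.8, -1.5]
finger_gap: -0.0005
grip_force: 0.0
```

```bash
cat > chk.py <<'E'
from v import *
from hk import hook
hook("scene",.009)
for p,n in((S,"S"),(T,"T")):
    for c,k in((G,"green"),(B,"blue")):
        ctr=(.585,-.154) if k=="green" else (.581,-.247)
        u=proj(p,[*ctr,.062]).astype(int);blobs(p,*c,(u[0]-18,u[1]-18,u[0]+18,u[1]+18),.062,n+k,4)
    for q in tip_of("tray_slot",p)[:1]: print(n,q["p"],at(p,q["point"],.048)[:2])
print(tool()[0],get_state()["wrist_force"],get_state()["clock"])
E
python3 chk.py; python3 go.py .480,-.1975,.06,177.5 .480,-.1975,.035,177.5
```

```text
scene 285 mid [ 0.3995 -0.0515] mean [ 0.3993 -0.0514] yaw -4.895805255884714 len 0.0934348003030531 wid 0.027753832742030034
Sgreen [327.3 175.8] 26 [ 0.5861 -0.1565]
Sblue [352.  162.3] 22 [ 0.5802 -0.2514]
S 0.63 [ 0.5284 -0.2045]
Tgreen [360.6 193.6] 30 [ 0.5849 -0.1556]
Tblue [398.9 194.7] 15 [ 0.5804 -0.248 ]
T 0.91 [ 0.5317 -0.2026]
[ 0.4755 -0.1951  0.1151] [-0.4939 -0.6883  0.0855] 33.55
.480,-.1975,.06,177.5 [-4.6 -2.  70.6] [-0.2 -0.  -0. ]
.480,-.1975,.035,177.5 [-4.6 -1.9 95.6] [-0.2 -0.  -0. ]
```

Both vials stand in their cells: green at (0.585,-0.156), blue at (0.580,-0.249), cap height as expected. Now push with closed fingers.

Emit:
jog_arm(
  moves=[
    {"fingers": 1, "slide": [-4, -2, 35], "angular": [0, 0, 0]},
    {"fingers": 1, "slide": [-4, -3, 70], "angular": [0, 0, 0]},
    {"fingers": 1, "slide": [-4, -3, 94], "angular": [0, 0, 0]},
    {"fingers": 1, "slide": [-4, -3, 94], "angular": [0, 0, 0]},
    {"fingers": 1, "slide": [-20, -3, 94], "angular": [0, 0, 0]},
    {"fingers": 1, "slide": [-34, -3, 94], "angular": [0, 0, 0]},
    {"fingers": 1, "slide": [-40, -3, 94], "angular": [0, 0, 0]},
    {"fingers": 1, "slide": [-45, -3, 94], "angular": [0, 0, 0]},
    {"fingers": 1, "slide": [-50, -3, 94], "angular": [0, 0, 0]},
    {"fingers": 1, "slide": [-56, -3, 94], "angular": [0, 0, 0]},
  ],
)

```text
clock: 34.38
tcp_pos: [0.5294, -0.1998, 0.0205]
orientation: [-0.002, 0.022, 1.0, -0.001]
wrist_force: [-3.1, -0.4, 1.0]
finger_gap: 0.0002
grip_force: 0.0
```

```bash
python3 -c "
from h import *
for n in('scene','top'):
    p=read_camera(n)
    for q in tip_of('tray_slot',p)[:1]: print(n,q['p'],at(p,q['point'],.048))
print(tool()[0])"
```

```text
scene 0.64 [ 0.54824991 -0.20463917  0.048     ]
top 0.86 [ 0.55042372 -0.20035854  0.048     ]
[ 0.52958446 -0.19962501  0.02026949]
```

Emit:
jog_arm(
  moves=[
    {"fingers": 1, "slide": [-7, 0, 0], "angular": [0, 0, 0]},
    {"fingers": 1, "slide": [-16, 0, 0], "angular": [0, 0, 0]},
    {"fingers": 1, "slide": [-26, 0, 0], "angular": [0, 0, 0]},
    {"fingers": 1, "slide": [-36, 0, 0], "angular": [0, 0, 0]},
    {"fingers": 1, "slide": [-46, 0, 0], "angular": [0, 0, 0]},
    {"fingers": 1, "slide": [-56, 0, 0], "angular": [0, 0, 0]},
    {"fingers": 1, "slide": [-65, 0, 0], "angular": [0, 0, 0]},
    {"fingers": 1, "slide": [-73, 0, 0], "angular": [0, 0, 0]},
    {"fingers": 1, "slide": [-80, 0, 0], "angular": [0, 0, 0]},
    {"fingers": 1, "slide": [-85, 0, 0], "angular": [0, 0, 0]},
  ],
)

```text
clock: 35.42
tcp_pos: [0.6153, -0.2035, 0.0198]
orientation: [-0.001, 0.022, 1.0, -0.001]
wrist_force: [-1.2, -0.1, 0.2]
finger_gap: 0.0001
grip_force: 0.0
```

Emit:
jog_arm(
  moves=[
    {"fingers": 1, "slide": [-4, 0, 0], "angular": [0, 0, 0]},
    {"fingers": 1, "slide": [-8, 0, 0], "angular": [0, 0, 0]},
    {"fingers": 1, "slide": [-11, 0, 0], "angular": [0, 0, 0]},
    {"fingers": 1, "slide": [-11, 0, 0], "angular": [0, 0, 0]},
  ],
)

```text
clock: 35.75
tcp_pos: [0.626, -0.2039, 0.0199]
orientation: [-0.001, 0.022, 1.0, -0.001]
wrist_force: [0.9, -0.7, 0.4]
finger_gap: 0.0001
grip_force: 0.0
```

Emit:
jog_arm(
  moves=[
    {"fingers": 1, "slide": [-3, 0, 0], "angular": [0, 0, 0]},
    {"fingers": 1, "slide": [-5, 0, 0], "angular": [0, 0, 0]},
    {"fingers": 1, "slide": [-5, 0, 0], "angular": [0, 0, 0]},
  ],
)

```text
clock: 36.0
tcp_pos: [0.6307, -0.2041, 0.0199]
orientation: [-0.001, 0.022, 1.0, -0.001]
wrist_force: [-1.0, -0.2, -0.4]
finger_gap: 0.0004
grip_force: 0.0
```

Emit:
jog_arm(
  moves=[
    {"fingers": 1, "slide": [-1.5, 0, 0], "angular": [0, 0, 0]},
    {"fingers": 1, "slide": [-3, 0, 0], "angular": [0, 0, 0]},
    {"fingers": 1, "slide": [-3, 0, 0], "angular": [0, 0, 0]},
  ],
)

```text
clock: 36.25
tcp_pos: [0.631, -0.204, 0.0194]
orientation: [-0.004, 0.022, 1.0, -0.001]
wrist_force: [-8.0, 0.4, 1.7]
finger_gap: 0.0002
grip_force: 0.0
```

Emit:
jog_arm(
  moves=[
    {"fingers": 1, "slide": [-1.5, 0, 0], "angular": [0, 0, 0]},
    {"fingers": 1, "slide": [-1.5, 0, 0], "angular": [0, 0, 0]},
    {"fingers": 1, "slide": [-1.5, 0, 0], "angular": [0, 0, 0]},
  ],
)

```text
clock: 36.5
tcp_pos: [0.6309, -0.2038, 0.0191]
orientation: [-0.005, 0.023, 1.0, -0.0]
wrist_force: [-9.8, 0.5, 3.5]
finger_gap: -0.0
grip_force: 0.0
```

Emit:
jog_arm(
  moves=[
    {"fingers": 1, "slide": [15, 0, 0], "angular": [0, 0, 0]},
    {"fingers": 1, "slide": [50, 0, 0], "angular": [0, 0, 0]},
    {"fingers": 1, "slide": [90, 0, -30], "angular": [0, 0, 0]},
    {"fingers": 1, "slide": [120, 0, -70], "angular": [0, 0, 0]},
    {"fingers": 1, "slide": [150, 0, -110], "angular": [0, 0, 0]},
    {"fingers": 1, "slide": [170, 0, -140], "angular": [0, 0, 0]},
    {"fingers": 1, "slide": [170, 0, -140], "angular": [0, 0, 0]},
    {"fingers": 1, "slide": [170, 0, -140], "angular": [0, 0, 0]},
  ],
)

```text
clock: 37.17
tcp_pos: [0.4658, -0.1977, 0.1653]
orientation: [0.002, 0.022, 1.0, -0.003]
wrist_force: [0.9, -0.1, -0.1]
finger_gap: 0.0003
grip_force: 0.0
```

```bash
python3 - <<'E'
from v import *
from hk import hook
hook("scene",.009)
for p,n in((S,"S"),(T,"T")):
    for q in tip_of("tray_slot",p)[:1]: print(n,"slot",q["p"],q["point"],at(p,q["point"],.048)[:2])
    for q in tip_of("tray_vial_1",p)[:8]: print(n,"vial",round(q["p"],2),q["point"],at(p,q["point"],.019)[:2])
    for c,k in((G,"green"),(B,"blue")):
        u=proj(p,[.7,-.158 if k=="green" else -.252,.062]).astype(int);hs=cv2.cvtColor(p["color"],cv2.COLOR_RGB2HSV)[u[1]-3:u[1]+4,u[0]-3:u[0]+4].reshape(-1,3);print(n,k,u,np.median(hs,0))
    for q in tip_of("white_vial",p)[:3]: print(n,"white",q["p"],at(p,q["point"],0)[:2])
print(tool()[0],get_state()["wrist_force"],get_state()["clock"])
E
```

```text
scene 283 mid [ 0.3995 -0.0514] mean [ 0.3991 -0.0514] yaw -4.5882966060905 len 0.09343939311882979 wid 0.02745491789902397
S slot 0.76 [324.1, 161.4] [ 0.6487 -0.2112]
S vial 0.71 [216.3, 218.9] [0.6962 0.1418]
S vial 0.48 [301.8, 163.0] [ 0.7136 -0.1863]
S vial 0.21 [326.5, 160.4] [ 0.6723 -0.249 ]
S green [298 157] [ 48.  11. 179.]
S blue [321 144] [ 17.   6. 182.]
S white 0.52 [0.4202 0.1803]
T slot 0.81 [377.7, 166.9] [ 0.6524 -0.2016]
T green [359 147] [ 64.  11. 169.]
T blue [398 146] [ 60.   6. 170.]
T white 0.45 [0.4261 0.1809]
[ 0.4653 -0.1963  0.159 ] [-0.3108 -0.3041 -0.7975] 37.6167
```

Before handing in, I'll compare the plate's slot patch with the very first picture at sub-pixel level.

```bash
python3 - <<'E'
from h import *
for n,C,w in(("scene",[.6455,-.2045,.048],(9,8)),("scene",[.645,-.2045,.06],(22,16)),("top",[.648,-.2045,.07],(30,8))):
    p=read_camera(n);cur=cv2.cvtColor(p["color"],cv2.COLOR_RGB2GRAY)
    old=cv2.cvtColor(cv2.resize(cv2.imread(f"pics/{n}0.png"),(560,420),interpolation=cv2.INTER_AREA),cv2.COLOR_BGR2GRAY)
    u=proj(p,C).round().astype(int);a,b=w
    up=lambda g,m:cv2.resize(g[u[1]-b-m:u[1]+b+m,u[0]-a-m:u[0]+a+m],None,fx=8,fy=8,interpolation=cv2.INTER_CUBIC)
    r=cv2.matchTemplate(up(cur,3),up(old,0),cv2.TM_CCOEFF_NORMED);_,v,_,l=cv2.minMaxLoc(r)
    print(n,"score",round(v,3),"shift px",(l[0]-24)/8,(l[1]-24)/8,"20mm/…4mm out would be",proj(p,np.array(C)+[-.004,.0002,0])-proj(p,C))
E
```

```text
scene score 0.996 shift px -0.125 -0.125 20mm/…4mm out would be [0.97141243 0.65314184]
scene score 0.97 shift px -0.125 0.0 20mm/…4mm out would be [0.97832425 0.65176832]
top score 0.99 shift px -3.0 -0.125 20mm/…4mm out would be [-0.01807616  1.62767278]
```

The patch shift of -0.1 px means the tray is shut within about 1 mm.

```bash
python3 -c "
from workcell import *
print(hand_in())"
```

```text
the job is handed in; nothing more can be done
None
```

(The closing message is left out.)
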